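# Slide the bottle crate into the worktop cupboard and shut the door

## Robot

A 6-joint arm with a two-finger parallel gripper is mounted at the origin on a cart in front of the work surface, level with it; the furniture and walls round the work are solid. World frame = base frame: x ahead of the robot, y to its left, z up, the work surface at z = 0. Lengths are in m, angles in rad, forces in N, time in s.
With the tool pointing down it reaches from about 0.3 to 0.825 m from the base axis. Payload 5.4 kg.
Tool frame: the origin (TCP) lies on the mounting face of the last link; the fingertips stand 190 mm ahead of it and the grasp point (between the pads) lies 171 mm ahead of it; z points along the fingers, y is the line along which they close (so a half turn about z gives the same grasp; the last joint's range is limited). The gripper opens to 92 mm and grips with 3 to 60 N. Pads are 20 mm wide; open, the fingers measure 128 mm over their backs; the gripper's body (75 mm by 189 mm) begins 69 mm behind the grasp point.
Start: joints at [-1.326, 0.158, 1.597, -0, 1.386, -0.21], TCP at [0.253, -0.517, 0.405] pointing down, gripper open.
Joint ranges: [-2.91, 2.91], [-0.94, 2.29], [0.18, 2.7], [-1.29, 4.43], [0.17, 2.64], [-3, 3]. Speed limits (rad/s): [2.57, 2.57, 3.14, 3.14, 3.14, 3.14].

## Interface

Orientations are given as a unit quaternion [w, x, y, z].
In Python, from rig import env gives the robot as it stands. The module is installed in compiled form; this text tells all that it offers.
- The arm moves only by the tool move_arm, never from a script. Its argument "rows" is a list of rows, each an object of numbers: "wx", "wy", "wz": the turn, a rotation vector about the tool's x, y, z in rad; "dx", "dy", "dz": the shift along the tool's x, y, z in cm; "fingers": the opening, from 0 (shut) to 1 (fully open). In form: [{"wx": .., "wy": .., "wz": .., "dx": .., "dy": .., "dz": .., "fingers": ..}, ...]. A call has 1 to 10 rows; each row is the pose to reach, as a shift and turn from the pose commanded when the call began, along the tool's axes at that moment; what a row does not reach only later rows make up. A row lasts 1/12 s, in which the tool goes at most 41.7 mm and 7.16 degrees, less where a joint would pass 70% of its speed; a pose out of reach is approached as far as the arm can. A call with a gripper value outside its range is refused whole. The fingers move at their own pace and stop on an object; "grip_force" is the grip in N (left out, the last holds). Time passes only in rows, so rows that repeat a pose let the fingers close. It gives the time, the measured TCP pose, the force, the opening and the grip force at its end, in the units of the state.
- env.state(): the state, without advancing time (a new reading comes with each control period).
- env.camera(name): name is "side" or "top"; returns (picture, depth): 400x640x3 uint8, red, green, blue; 400x640 float32, m along the optical axis (not along the pixel's ray), 0 where there is no reading.
- env.camera_model(name): a dict with "mtx" (3x3 intrinsics, pixels), "camera_from_world" (4x4, takes a point from world to camera coordinates). Camera axes: x right, y up, looking along -z (the intrinsics and any distortion apply to the point x, -y, -z); pixel columns grow to the right and rows downward; lengths in m; the calibration is good to about 2 mm. A picture is of the moment at which its call begins. camera_model takes no time and is no camera call.
- env.sign_off(): hands the job in; it is judged then, once.
The state is a dict: "t": time; "joint_pos": joint angles; "qvel": joint speeds; "tau": joint torques, N m; "ee_pos": TCP position; "eef_rot": TCP orientation; "force": force on the tool from outside, world axes, zero at the start; "torque": the same for the moment, N m; "width": finger opening in m; "grasp_force": force on a finger pad.
Only numpy, scipy, OpenCV 4.12 (cv2) and the standard library are available. Lean on these libraries where they do the work, as an engineer would, in place of code of your own. Each camera call takes 0.05 s, during which the arm holds its last target. There are 200 camera calls.

## Task

Put the heavy bottle crate away in the small worktop cupboard without lifting it: slide it along in front of the opening, then straight in until its front is behind the cupboard's front edges, and after that push the open door fully shut with your fingers against its face. Push the crate only low down on its bottom tray, so that it slides and does not tip; do not take hold of or push its upper slats or the bottles, and leave everything else where it stands.

Things in the scene. Friction and masses are not known exactly. Their poses are not given: they have to be found in the camera images.
- crate: Wooden bottle crate, loose, about 1.5 kg with 3 full bottles. 88 mm deep (own x, roughly away from the robot), 222 mm wide (own y); origin at the centre of its underside. The bottom tray (0 to 50 mm high) is its widest part and the place to push; thinner slats above. Top-heavy: pushed on a long side above some 65 to 85 mm it tips instead of sliding. Sliding takes 6 to 12 N.
- crate_slats: The upper part of the crate, fixed to it, same origin and axes: slats from z 59 to 126 mm, set 4 mm back from the tray's faces (80 mm by 214 mm outside). Not to be pushed or held.
- bottle_a: One of three equal water bottles standing loose in the crate's cells, 60 mm across, 214 mm tall, tops 222 mm above the worktop; this one in the crate's -y cell. Origin at the centre of its foot.
- bottle_b: The bottle in the crate's middle cell, like bottle_a.
- bottle_c: The bottle in the crate's +y cell, like bottle_a.
- cupboard: Fixed grey cupboard, 266 mm wide, 261 mm high, wooden top, no floor: the crate slides in on the worktop. Origin on the worktop, mid-opening, in the plane of the front edges; x points inward, y left. Inside 242 mm wide, 104 mm deep, 245 mm high. The crate goes in long side first; its origin is 44 mm behind that plane when flush in front, 60 mm when against the back. Two small things stand on top.
- door (a joint): The cupboard's door, hinged at its right edge: 0 rad shut, growing as it swings towards the robot and to the right; starts 1.5 to 1.8 rad open and stays where left (friction 0.06 N m, light damping). 264 mm wide, 18 mm thick, from 4 to 243 mm above the worktop, 0.7 kg; outer face: flat 45 mm frame round a panel recessed 6 mm. Small knob (26 mm across, 23 mm out) 45 mm up near the free edge.
- door_hinge (a point): Point on the door's vertical hinge axis at worktop height, at (-1, -133) mm in the cupboard's frame. At angle q the door runs from there along (-sin q, cos q) in the cupboard's frame; its outer face lies 18 mm from that line towards (-cos q, -sin q).
- door_free_edge (a point): Point on the door's outer face at its free vertical edge, half way up (120 mm), 264 mm from the hinge axis.
- yogurt_tub: Small tub, 72 mm across, 71 mm tall, to the right of the open door. Loose bystander; origin at the centre of its foot.
- corn_tin: Low tin, 76 mm across, 58 mm tall, to the right of the cupboard. Loose bystander; origin at the centre of its foot.
- pepper_mill: Dark wooden pepper mill, 58 mm across, 170 mm tall, left of the cupboard. Loose bystander; origin at the centre of its foot.
- salt_shaker: Small salt shaker, 44 mm across, 90 mm tall, left of the cupboard. Loose bystander; origin at the centre of its foot.
- striped_mug: Striped mug, 87 mm across, 102 mm tall, left of the cupboard. Loose bystander; origin at the centre of its foot.
- tea: Yellow carton, 63 x 76 x 55 mm, on top of the cupboard, 25 mm or more behind its front. Loose bystander; origin at the centre of its foot.
- timer: Round kitchen timer, 64 mm across, 52 mm tall, on top of the cupboard, 30 mm or more behind its front. Loose bystander; origin at the centre of its foot.

How it is judged:
By the outcome, as a careful person would: the job done as asked, in the order asked, and still so for the second after the job is handed in, with the robot touching nothing.
It also fails if it takes over 70 s, if anything falls off the work surface, if the arm or the gripper's body presses on something with over 40 N, if the wrist force passes 120 N, or if a joint passes its speed limit or range.

## Working session

There is one attempt and no reset: what is moved stays moved. The work goes in short steps, Python scripts to look and compute and a tool call to move; the robot and the scene stay as the last step left them, time stands still between calls to the robot, and variables do not carry over. Pictures are saved under pics/ and viewed, at most 10 in all, crops included, and the job is handed in when it is done.

Besides the shell and the picture viewer there is one more tool, called after "Request:" by a JSON object that holds its "op" and its "data". move_arm: Moves the arm, as the interface text tells. Its arguments: {"type":"object","properties":{"rows":{"type":"array","items":{"type":"object","properties":{"wx":{"type":"number"},"wy":{"type":"number"},"wz":{"type":"number"},"dx":{"type":"number"},"dy":{"type":"number"},"dz":{"type":"number"},"fingers":{"type":"number"}}}},"grip_force":{"type":"number"}},"required":["rows"]}

```bash
mkdir -p pics
cat > h.py <<'E'
import numpy as np, cv2
from rig import env
def grab(n,tag):
    p,d=env.camera(n); cv2.imwrite(f'pics/{n}_{tag}.png',p[:,:,::-1]); np.save(f'pics/{n}_{tag}.npy',d); return p,d
def cloud(n,d):
    m=env.camera_model(n);K=m['mtx'];T=np.linalg.inv(m['camera_from_world'])
    v,u=np.mgrid[0:400,0:640]
    P=np.stack([(u-K[0,2])/K[0,0]*d,-(v-K[1,2])/K[1,1]*d,-d,np.ones_like(d)],-1)
    W=(P@T.T)[...,:3]; W[d<=0]=np.nan; return W
E
python3 - <<'E'
from h import *
for n in('side','top'):
    grab(n,'0'); m=env.camera_model(n); print(n,m.keys(),np.round(np.linalg.inv(m['camera_from_world']),3).tolist(),m['mtx'].round(1).tolist())
s=env.state();print(s['t'],s['ee_pos'],s['eef_rot'],s['force'])
E
```

```text
side dict_keys(['mtx', 'camera_from_world']) [[0.464, 0.511, -0.723, -0.736], [-0.886, 0.274, -0.375, -0.914], [0.006, 0.815, 0.58, 1.191], [0.0, 0.0, 0.0, 1.0]] [[489.0, 0.0, 326.0], [0.0, 489.0, 198.8], [0.0, 0.0, 1.0]]
top dict_keys(['mtx', 'camera_from_world']) [[0.282, 0.827, -0.486, -0.17], [-0.959, 0.243, -0.145, -0.483], [-0.002, 0.507, 0.862, 1.437], [0.0, 0.0, 0.0, 1.0]] [[486.1, 0.0, 314.7], [0.0, 486.1, 196.6], [0.0, 0.0, 1.0]]
0.1 [ 0.25251906 -0.51630541  0.40384592] [-8.23293767e-04  9.74251752e-01  2.25461403e-01 -2.98816375e-05] [-0.08942599  0.2855143  -0.92681083]
```

View pics/top_0.png

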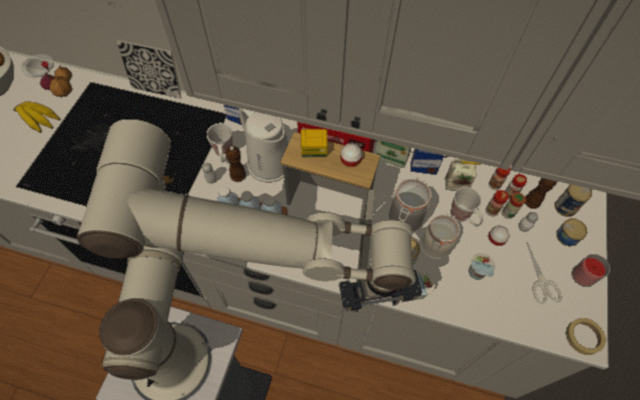

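View pics/side_0.png

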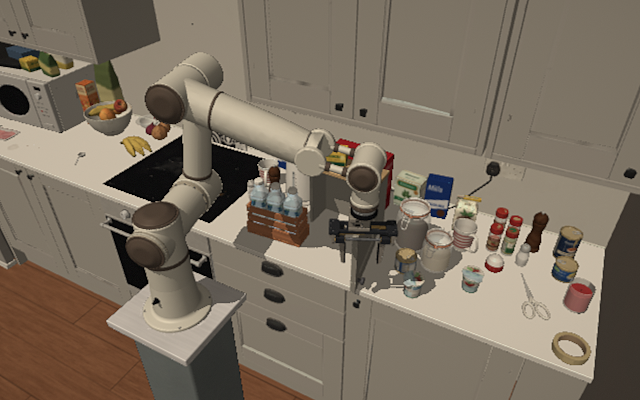

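The top view shows the cupboard's wooden top at (330,160), with the tea at (313,140) and the timer at (351,154). The arm hides the crate and most of the door. The side view shows the crate at (278,220), left of the opening, and the door edge-on near (360,270). Next I'll measure from depth.

Run:
```python
from h import *
def rep(n,W,m):
    P=W[m];P=P[~np.isnan(P[:,0])]
    if len(P)<8: print(n,len(P));return
    r=cv2.minAreaRect((P[:,:2]*1000).astype(np.float32)); print(n,len(P),'z',np.percentile(P[:,2],[2,50,98]).round(3),'box',cv2.boxPoints(r).round(0).tolist(),'size',np.round(r[1]))
for n in('side','top'):
    p=cv2.imread(f'pics/{n}_0.png');W=cloud(n,np.load(f'pics/{n}_0.npy'));hsv=cv2.cvtColor(p,cv2.COLOR_BGR2HSV)
    H,S,V=hsv[...,0],hsv[...,1],hsv[...,2];z=W[...,2];v,u=np.mgrid[0:400,0:640]
    x,y=W[...,0],W[...,1]
    reg=(x>.3)&(x<.95)&(y>-.8)&(y<.1)
    rep(n+' cuptop',W,reg&(abs(z-.261)<.006)&(H>8)&(H<25)&(S>70))
    rep(n+' door top',W,reg&(abs(z-.243)<.006)&(S<70)&(y<-.2))
    br=reg&(H<14)&(S>90)&(z<.14)&(z>0.003)&(y>-.45)
    rep(n+' tray',W,br&(z<.05)); rep(n+' slat',W,br&(z>.06))
    if n=='side':
        vv,uu=np.where(br); print(uu.min(),uu.max(),vv.min(),vv.max())
    # height map of everything in the region
    m=reg&(z>.02)&(z<.3); lab=(m*255).astype(np.uint8)
    vis=p.copy(); vis[m&(abs(z-.243)<.008)]=(0,255,0); vis[m&(abs(z-.261)<.006)]=(255,0,0);vis[br]=(0,0,255)
    cv2.imwrite(f'pics/vis_{n}.png',cv2.resize(vis[80:330,190:500],None,fx=2.4,fy=2.4,interpolation=0))
```

```text
side cuptop 129 z [0.255 0.261 0.266] box [[566.0, -430.0], [692.0, -433.0], [697.0, -227.0], [572.0, -224.0]] size [205. 126.]
side door top 76 z [0.237 0.243 0.249] box [[307.0, -465.0], [549.0, -981.0], [1086.0, -730.0], [844.0, -213.0]] size [593. 570.]
side tray 616 z [0.004 0.028 0.049] box [[309.0, -83.0], [714.0, -506.0], [835.0, -390.0], [431.0, 34.0]] size [169. 586.]
side slat 876 z [0.063 0.104 0.134] box [[349.0, -13.0], [561.0, -508.0], [832.0, -391.0], [621.0, 103.0]] size [295. 538.]
247 391 172 246
top cuptop 2162 z [0.255 0.26  0.265] box [[565.0, -426.0], [687.0, -431.0], [698.0, -157.0], [576.0, -152.0]] size [274. 122.]
top door top 441 z [0.237 0.242 0.247] box [[325.0, -458.0], [328.0, -476.0], [575.0, -440.0], [572.0, -422.0]] size [249.  18.]
top tray 83 z [0.008 0.03  0.05 ] box [[611.0, 50.0], [633.0, 9.0], [653.0, 19.0], [631.0, 61.0]] size [23. 47.]
top slat 138 z [0.061 0.113 0.138] box [[437.0, 37.0], [547.0, -456.0], [831.0, -393.0], [722.0, 100.0]] size [291. 505.]
```

View pics/vis_side.png

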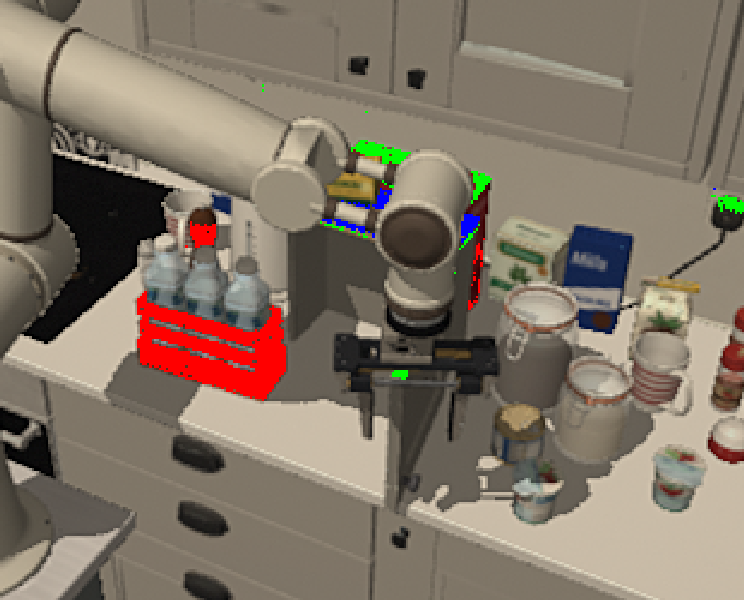

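The overlay shows the crate's front and right faces cleanly and the door edge at full height, with the cupboard front at about x 0.57. Next I'll fit the crate itself and list the nearby bystanders.

Run:
```python
from h import *
p=cv2.imread('pics/side_0.png');W=cloud('side',np.load('pics/side_0.npy'));hsv=cv2.cvtColor(p,cv2.COLOR_BGR2HSV)
H,S=hsv[...,0],hsv[...,1];x,y,z=W[...,0],W[...,1],W[...,2]
br=(H<14)&(S>90)&(x>.3)&(x<.6)&(y>-.3)&(y<.2)
m=br&(z>.005)&(z<.05)
P=W[m][:,:2]*1000
# silhouette: front-face line by fit; corner right/left extents
r=cv2.minAreaRect(P.astype(np.float32));print(cv2.boxPoints(r).round(),len(P))
for zlo,zhi in((.005,.05),(.06,.122)):
    Q=W[br&(z>zlo)&(z<zhi)][:,:2]*1000
    for it in range(2):
        # split front face: ransac line
        best=None;rng=np.random.default_rng(0)
        for k in range(400):
            a,b=Q[rng.choice(len(Q),2,False)];d=b-a;L=np.hypot(*d)
            if L<20: continue
            e=abs((Q-a)@np.array([-d[1],d[0]])/L);c=(e<2.5).sum()
            if best is None or c>best[0]: best=(c,e<3)
        I=Q[best[1]];vx,vy,cx,cy=cv2.fitLine(I.astype(np.float32),cv2.DIST_HUBER,0,.01,.01).ravel()
        t=(I-[cx,cy])@[vx,vy];o=np.array([cx,cy]);d=np.array([vx,vy])
        print(zlo,it,len(I),'dir',d.round(3),'ends',(o+d*np.percentile(t,.5)).round(1),(o+d*np.percentile(t,99.5)).round(1))
        Q=Q[~best[1]]
# top view neighbours
T=cloud('top',np.load('pics/top_0.npy'))
for n,A in(('side',W),('top',T)):
    M=(A[...,2]>.02)&(A[...,2]<.2)&(A[...,0]>.3)&(A[...,0]<.8)&(A[...,1]>-.75)&(A[...,1]<.25)
    c,l,s,ce=cv2.connectedComponentsWithStats(M.astype(np.uint8))
    for i in range(1,c):
        if s[i,4]>40:
            q=A[l==i]; print(n,ce[i].round(),s[i,4],np.percentile(q,[3,97],0).round(3).tolist())
```

```text
[[ 409.   24.]
 [ 424. -203.]
 [ 517. -197.]
 [ 502.   30.]] 585
0.005 0 321 dir [ 0.059 -0.998] ends [417.1  20. ] [ 430.2 -199.2]
0.005 1 105 dir [ 0.059 -0.998] ends [421.4  22.3] [ 434.4 -199.7]
0.06 0 352 dir [ 0.061 -0.998] ends [421.9  15.9] [ 434.9 -197.2]
0.06 1 102 dir [0.999 0.052] ends [ 428.2 -195.1] [ 508.8 -190.9]
side [292. 200.] 5061 [[0.421, -0.259, 0.027], [0.714, 0.138, 0.188]]
side [382. 205.] 255 [[0.533, -0.443, 0.049], [0.797, -0.392, 0.193]]
side [426. 241.] 4032 [[0.384, -0.736, 0.026], [0.753, -0.517, 0.185]]
side [370. 236.] 51 [[0.406, -0.46, 0.049], [0.568, -0.441, 0.174]]
side [360. 262.] 672 [[0.311, -0.492, 0.025], [0.521, -0.446, 0.192]]
top [243. 120.] 86 [[0.762, 0.039, 0.111], [0.782, 0.057, 0.195]]
top [226. 148.] 1060 [[0.624, 0.02, 0.025], [0.775, 0.17, 0.156]]
top [276. 136.] 81 [[0.768, -0.091, 0.056], [0.791, -0.02, 0.158]]
top [291. 171.] 2220 [[0.573, -0.418, 0.025], [0.703, -0.006, 0.193]]
top [337. 142.] 62 [[0.742, -0.316, 0.182], [0.751, -0.254, 0.199]]
top [367. 148.] 51 [[0.739, -0.392, 0.117], [0.798, -0.361, 0.199]]
top [208. 172.] 195 [[0.585, 0.108, 0.027], [0.617, 0.141, 0.09]]
top [453. 181.] 116 [[0.793, -0.698, 0.024], [0.8, -0.664, 0.1]]
top [410. 203.] 1630 [[0.581, -0.604, 0.05], [0.682, -0.498, 0.187]]
top [447. 226.] 1836 [[0.523, -0.744, 0.026], [0.752, -0.621, 0.142]]
top [254. 204.] 436 [[0.444, -0.189, 0.116], [0.504, -0.007, 0.196]]
top [360. 251.] 75 [[0.366, -0.452, 0.025], [0.508, -0.432, 0.193]]
top [414. 250.] 147 [[0.485, -0.614, 0.03], [0.545, -0.587, 0.061]]
top [426. 283.] 299 [[0.378, -0.674, 0.034], [0.438, -0.628, 0.075]]
```

```bash
cat >> h.py <<'E'
from scipy.spatial.transform import Rotation as Rn
def R0():
    q=np.array(env.state()['eef_rot']);return Rn.from_quat(q[[1,2,3,0]])
def go(tip,head_deg,tilt_deg,show=True):
    """tip: midpoint of fingertips (m); head: direction the tool leans/points; tool y = head-90deg"""
    h=np.radians(head_deg);t=np.radians(tilt_deg)
    u=np.array([np.cos(h),np.sin(h),0]);z=np.sin(t)*u-np.cos(t)*np.array([0,0,1.])
    y=np.array([np.sin(h),-np.cos(h),0]);y=y*1.0
    x=np.cross(y,z);R=Rn.from_matrix(np.stack([x,y,z],1))
    s=env.state();A=R0();p=np.array(tip)-.19*z-s['ee_pos']
    w=(A.inv()*R).as_rotvec();d=A.inv().apply(p)*100
    print('w',w.round(3),'d cm',d.round(2),'rows',round(max(np.linalg.norm(d)/4.17,np.degrees(np.linalg.norm(w))/7.16),1))
E
python3 - <<'E'
from h import *
print(R0().as_matrix().round(3))
for h in (-86.6,93.4): 
    go((.40,-.2,.36),h,0); go((.465,.07,.30),h,0);go((.465,.07,.30),h,40)
E
```

```text
[[ 0.898  0.439 -0.   ]
 [ 0.439 -0.898  0.002]
 [ 0.    -0.002 -1.   ]]
w [-1.000e-03  1.000e-03  1.966e+00] d cm [ 27.15 -21.96 -14.57] rows 15.7
w [-1.000e-03  1.000e-03  1.966e+00] d cm [ 44.85 -43.35  -8.53] rows 15.7
w [-0.684  0.456  1.874] d cm [ 49.55 -54.61  -4.07] rows 17.7
w [-1.000e-03 -1.000e-03 -1.175e+00] d cm [ 27.15 -21.96 -14.57] rows 9.4
w [-1.000e-03 -1.000e-03 -1.175e+00] d cm [ 44.85 -43.35  -8.53] rows 15.1
w [ 0.408  0.613 -1.125] d cm [ 40.14 -32.07  -4.11] rows 12.4
```

Request:
{"op": "move_arm", "data": {"rows": [{"dz":-4,"wz":-0.11,"fingers":0.5},{"dz":-8,"wz":-0.22,"fingers":0.5},{"dx":3,"dy":-2.5,"dz":-11,"wz":-0.34,"fingers":0.5},{"dx":6,"dy":-5,"dz":-13,"wz":-0.46,"fingers":0.5},{"dx":9,"dy":-7.5,"dz":-14.5,"wz":-0.58,"fingers":0.5},{"dx":12,"dy":-10,"dz":-14.5,"wz":-0.7,"fingers":0.5},{"dx":15,"dy":-12.5,"dz":-14.5,"wz":-0.82,"fingers":0.5},{"dx":18,"dy":-15,"dz":-14.5,"wz":-0.94,"fingers":0.5},{"dx":21,"dy":-17.5,"dz":-14.5,"wz":-1.06,"fingers":0.5},{"dx":24,"dy":-20,"dz":-14.5,"wz":-1.175,"fingers":0.5}]}}

```text
validation failed for argument at $.ro...
```

Run:
```python
from h import *
print(env.state()['joint_pos'].round(2) if hasattr(env.state()['joint_pos'],'round') else env.state()['joint_pos'])
go((.465,.07,.30),93.4,-40); go((.464,.075,.10),93.4,-40)
```

```text
[-1.33  0.16  1.6  -0.    1.39 -0.21]
w [-0.411 -0.616 -1.125] d cm [ 49.55 -54.61  -4.07] rows 17.7
w [-0.411 -0.616 -1.125] d cm [ 49.68 -55.07  15.93] rows 18.2
```

Request:
{"op": "move_arm", "data": {"rows": [{"wx":0,"wy":0,"wz":-0.11,"dx":0,"dy":0,"dz":-4,"fingers":0.5},{"wx":0,"wy":0,"wz":-0.22,"dx":0,"dy":0,"dz":-8,"fingers":0.5},{"wx":0,"wy":0,"wz":-0.34,"dx":3,"dy":-2.5,"dz":-11,"fingers":0.5},{"wx":0,"wy":0,"wz":-0.46,"dx":6,"dy":-5,"dz":-13,"fingers":0.5},{"wx":0,"wy":0,"wz":-0.58,"dx":9,"dy":-7.5,"dz":-14.5,"fingers":0.5},{"wx":0,"wy":0,"wz":-0.7,"dx":12,"dy":-10,"dz":-14.5,"fingers":0.5},{"wx":0,"wy":0,"wz":-0.82,"dx":15,"dy":-12.5,"dz":-14.5,"fingers":0.5},{"wx":0,"wy":0,"wz":-0.94,"dx":18,"dy":-15,"dz":-14.5,"fingers":0.5},{"wx":0,"wy":0,"wz":-1.06,"dx":21,"dy":-17.5,"dz":-14.5,"fingers":0.5},{"wx":0,"wy":0,"wz":-1.175,"dx":24,"dy":-20,"dz":-14.5,"fingers":0.5}]}}

```text
t: 0.93
ee_pos: [0.3806, -0.2294, 0.5494]
eef_rot: [-0.0, 0.684, 0.73, 0.0]
force: [0.0, 0.4, 0.8]
width: 0.0462
grasp_force: 0.0
```

Run:
```python
from h import *
print(np.round(env.state()['joint_pos'],2))
go((.465,.07,.30),93.4,-40); go((.464,.075,.10),93.4,-40)
```

```text
[-0.82 -0.24  1.71  0.    1.68 -0.88]
w [ 0.002 -0.698  0.005] d cm [41.54 10.43 10.4 ] rows 10.6
w [ 0.002 -0.698  0.005] d cm [42.04 10.36 30.4 ] rows 12.7
```

Request:
{"op": "move_arm", "data": {"rows": [{"wx":0,"wy":-0.07,"wz":0,"dx":4,"dy":1,"dz":1,"fingers":0.5},{"wx":0,"wy":-0.14,"wz":0,"dx":8,"dy":2,"dz":2,"fingers":0.5},{"wx":0,"wy":-0.21,"wz":0,"dx":12,"dy":3,"dz":3,"fingers":0.5},{"wx":0,"wy":-0.28,"wz":0,"dx":16,"dy":4,"dz":4,"fingers":0.5},{"wx":0,"wy":-0.35,"wz":0,"dx":20,"dy":5,"dz":5,"fingers":0.5},{"wx":0,"wy":-0.42,"wz":0,"dx":24,"dy":6,"dz":6,"fingers":0.5},{"wx":0,"wy":-0.49,"wz":0,"dx":28,"dy":7,"dz":7,"fingers":0.5},{"wx":0,"wy":-0.56,"wz":0,"dx":32,"dy":8,"dz":8,"fingers":0.5},{"wx":0,"wy":-0.63,"wz":0,"dx":36,"dy":9,"dz":9,"fingers":0.5},{"wx":0,"wy":-0.7,"wz":0,"dx":40,"dy":10.2,"dz":10,"fingers":0.5}]}}

```text
t: 1.77
ee_pos: [0.4562, 0.1686, 0.451]
eef_rot: [0.251, 0.644, 0.683, -0.236]
force: [0.5, 0.3, 0.1]
width: 0.0462
grasp_force: 0.0
```

Run:
```python
from h import *
print(np.round(env.state()['joint_pos'],2))
go((.463,.075,.10),93.4,-40);go((.463,.06,.022),93.4,-40)
```

```text
[ 0.28 -0.    1.74 -0.68  1.58  0.27]
w [0.001 0.006 0.   ] d cm [15.45  0.1  13.84] rows 5.0
w [0.001 0.006 0.   ] d cm [19.35  0.   20.75] rows 6.8
```

Request:
{"op": "move_arm", "data": {"rows": [{"wx":0,"wy":0,"wz":0,"dx":3,"dy":0,"dz":-2,"fingers":0.5},{"wx":0,"wy":0,"wz":0,"dx":6,"dy":0.1,"dz":1.5,"fingers":0.5},{"wx":0,"wy":0,"wz":0,"dx":9,"dy":0.1,"dz":4.5,"fingers":0.5},{"wx":0,"wy":0,"wz":0,"dx":11.5,"dy":0.1,"dz":8,"fingers":0.5},{"wx":0,"wy":0,"wz":0,"dx":14,"dy":0.1,"dz":11,"fingers":0.5},{"wx":0,"wy":0,"wz":0,"dx":16,"dy":0.1,"dz":14.5,"fingers":0.5},{"wx":0,"wy":0,"wz":0,"dx":18,"dy":0.1,"dz":17.5,"fingers":0.5},{"wx":0,"wy":0,"wz":0,"dx":19.5,"dy":0.1,"dz":19.7,"fingers":0.5},{"wx":0,"wy":0,"wz":0,"dx":19.8,"dy":0.1,"dz":20.2,"fingers":0.5},{"wx":0,"wy":0,"wz":0,"dx":19.8,"dy":0.1,"dz":20.2,"fingers":0.5}]}}

```text
t: 2.6
ee_pos: [0.4555, 0.187, 0.1677]
eef_rot: [0.248, 0.644, 0.684, -0.237]
force: [-0.3, -0.4, 0.5]
width: 0.0464
grasp_force: 0.0
```

Run:
```python
from h import *
s=env.state();z=R0().as_matrix()[:,2];print('tip',s['ee_pos']+.19*z, s['force'])
p,d=grab('side','1');grab('top','1')
for f in(.25,.5,.75,1): go((.4625+f*.0205,.055+f*(-.1675-.055),.022),93.4-f*5.7,-40)
```

```text
tip [0.46195398 0.06458604 0.02256285] [-0.27633614 -0.37120619  0.54953041]
w [0.018 0.002 0.018] d cm [-4.87  0.21  4.56] rows 1.6
w [0.034 0.002 0.037] d cm [-9.15  0.7   8.16] rows 2.9
w [0.05  0.002 0.056] d cm [-13.44   1.18  11.77] rows 4.3
w [0.066 0.002 0.075] d cm [-17.73   1.66  15.39] rows 5.6
```

View pics/side_1.png

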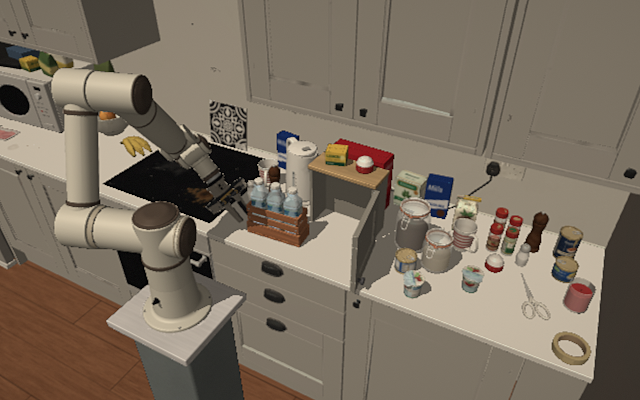

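The gripper sits behind the crate's left end at (240,205) with the path to the opening free. I'll measure the cupboard and door again now that they're unobstructed.

```bash
cat > meas.py <<'E'
from h import *
import sys
t=sys.argv[1]
def box(P):
    r=cv2.minAreaRect((P[:,:2]*1000).astype(np.float32));return cv2.boxPoints(r).round(0).tolist(),np.round(r[1])
p=cv2.imread(f'pics/top_{t}.png');W=cloud('top',np.load(f'pics/top_{t}.npy'));hsv=cv2.cvtColor(p,cv2.COLOR_BGR2HSV);H,S=hsv[...,0],hsv[...,1];x,y,z=W[...,0],W[...,1],W[...,2]
reg=(x>.28)&(x<.72)&(y>-.55)&(y<.0)
print('cup',*box(W[reg&(abs(z-.261)<.006)&(H>8)&(H<25)&(S>70)]))
m=reg&(abs(z-.243)<.006)&(S<70)&(x<.575)
print('door',*box(W[m]))
for a in('side','top'):
    p=cv2.imread(f'pics/{a}_{t}.png');W=cloud(a,np.load(f'pics/{a}_{t}.npy'));hsv=cv2.cvtColor(p,cv2.COLOR_BGR2HSV);H,S=hsv[...,0],hsv[...,1];x,y,z=W[...,0],W[...,1],W[...,2]
    b=(H<14)&(S>90)&(x>.36)&(x<.69)&(y>-.43)&(y<.06)
    for lo,hi in((.006,.048),(.062,.122),(.112,.13)):
        Q=W[b&(z>lo)&(z<hi)]
        if len(Q)>20: print(a,lo,len(Q),*box(Q))
E
python3 meas.py 1
```

```text
cup [[565.0, -426.0], [688.0, -431.0], [698.0, -158.0], [575.0, -153.0]] [273. 123.]
door [[308.0, -460.0], [310.0, -478.0], [574.0, -440.0], [572.0, -422.0]] [267.  18.]
side 0.006 532 [[360.0, 2.0], [430.0, -220.0], [514.0, -193.0], [444.0, 29.0]] [ 88. 233.]
side 0.062 703 [[408.0, 41.0], [447.0, -446.0], [688.0, -427.0], [649.0, 60.0]] [242. 488.]
side 0.112 289 [[389.0, 10.0], [432.0, -207.0], [686.0, -156.0], [643.0, 60.0]] [260. 221.]
top 0.006 441 [[408.0, 44.0], [424.0, -201.0], [668.0, -185.0], [652.0, 60.0]] [245. 245.]
top 0.062 567 [[413.0, 40.0], [428.0, -196.0], [664.0, -181.0], [649.0, 56.0]] [237. 237.]
top 0.112 289 [[412.0, 39.0], [429.0, -196.0], [660.0, -180.0], [644.0, 55.0]] [232. 236.]
```

Request:
{"op": "move_arm", "data": {"rows": [{"wx":0,"wy":0,"wz":0,"dx":-0.7,"dy":0,"dz":0.6,"fingers":0.5},{"wx":0,"wy":0,"wz":0,"dx":-1.4,"dy":0,"dz":1.2,"fingers":0.5},{"wx":0,"wy":0,"wz":0,"dx":-2.1,"dy":0,"dz":1.8,"fingers":0.5},{"wx":0,"wy":0,"wz":0,"dx":-2.6,"dy":0,"dz":2.2,"fingers":0.5},{"wx":0,"wy":0,"wz":0,"dx":-3.1,"dy":0.05,"dz":2.7,"fingers":0.5},{"wx":0.01,"wy":0,"wz":0.01,"dx":-3.6,"dy":0.1,"dz":3.2,"fingers":0.5},{"wx":0.01,"wy":0,"wz":0.01,"dx":-4.1,"dy":0.15,"dz":3.7,"fingers":0.5},{"wx":0.015,"wy":0,"wz":0.015,"dx":-4.5,"dy":0.2,"dz":4.2,"fingers":0.5},{"wx":0.018,"wy":0,"wz":0.018,"dx":-4.9,"dy":0.2,"dz":4.5,"fingers":0.5},{"wx":0.02,"wy":0,"wz":0.02,"dx":-5.4,"dy":0.25,"dz":5.0,"fingers":0.5}]}}

```text
t: 3.53
ee_pos: [0.4661, 0.1157, 0.1696]
eef_rot: [0.248, 0.655, 0.675, -0.235]
force: [-0.7, 19.9, 18.0]
width: 0.0459
grasp_force: 11.0
```

```bash
python3 - <<'E'
from h import *
s=env.state();z=R0().as_matrix()[:,2];print('tip',s['ee_pos']+.19*z, s['force'])
grab('side','2');grab('top','2')
for f in(.5,.75,1): go((.4625+f*.0205,.055+f*(-.1675-.055),.022),93.4-f*5.7,-40)
E
python3 meas.py 2
```

```text
tip [ 0.47118263 -0.00602792  0.02385292] [-0.66902805 19.89262157 17.98401405]
w [ 0.02  -0.001  0.013] d cm [-3.65  0.4   3.28] rows 1.2
w [ 0.036 -0.001  0.032] d cm [-7.93  1.03  6.87] rows 2.5
w [ 0.052 -0.001  0.051] d cm [-12.21   1.67  10.47] rows 3.9
cup [[565.0, -426.0], [687.0, -431.0], [699.0, -157.0], [576.0, -152.0]] [274. 122.]
door [[309.0, -460.0], [312.0, -478.0], [574.0, -440.0], [572.0, -422.0]] [265.  18.]
side 0.006 538 [[413.0, 17.0], [423.0, -240.0], [656.0, -231.0], [645.0, 26.0]] [233. 257.]
side 0.062 752 [[409.0, 40.0], [439.0, -443.0], [686.0, -428.0], [656.0, 55.0]] [247. 484.]
side 0.112 290 [[335.0, -174.0], [487.0, -264.0], [668.0, 42.0], [516.0, 132.0]] [356. 177.]
top 0.006 441 [[328.0, -184.0], [489.0, -272.0], [663.0, 42.0], [502.0, 131.0]] [359. 184.]
top 0.062 571 [[413.0, 53.0], [420.0, -235.0], [656.0, -229.0], [649.0, 59.0]] [236. 288.]
top 0.112 315 [[413.0, 53.0], [420.0, -235.0], [653.0, -229.0], [646.0, 59.0]] [233. 288.]
```

Request:
{"op": "move_arm", "data": {"rows": [{"wx":0,"wy":0,"wz":0,"dx":-0.5,"dy":0,"dz":-0.3,"fingers":0.5},{"wx":0,"wy":0,"wz":0,"dx":-1.1,"dy":0.1,"dz":0.2,"fingers":0.5},{"wx":0.01,"wy":0,"wz":0.01,"dx":-1.7,"dy":0.2,"dz":0.7,"fingers":0.5},{"wx":0.01,"wy":0,"wz":0.01,"dx":-2.3,"dy":0.3,"dz":1.2,"fingers":0.5},{"wx":0.015,"wy":0,"wz":0.015,"dx":-2.9,"dy":0.4,"dz":1.7,"fingers":0.5},{"wx":0.015,"wy":0,"wz":0.015,"dx":-3.5,"dy":0.5,"dz":2.2,"fingers":0.5},{"wx":0.02,"wy":0,"wz":0.02,"dx":-4.1,"dy":0.5,"dz":2.7,"fingers":0.5},{"wx":0.02,"wy":0,"wz":0.02,"dx":-4.7,"dy":0.6,"dz":3.2,"fingers":0.5},{"wx":0.025,"wy":0,"wz":0.025,"dx":-5.3,"dy":0.7,"dz":3.7,"fingers":0.5},{"wx":0.025,"wy":0,"wz":0.025,"dx":-5.9,"dy":0.8,"dz":4.2,"fingers":0.5}]}}

```text
t: 4.47
ee_pos: [0.4739, 0.0425, 0.1726]
eef_rot: [0.24, 0.666, 0.663, -0.243]
force: [0.0, 10.7, 3.1]
width: 0.0461
grasp_force: 5.1
```

```bash
cat > crate.py <<'E'
from h import *
import sys
t=sys.argv[1];grab('side',t)
s=env.state();z=R0().as_matrix()[:,2];print('tip',(s['ee_pos']+.19*z).round(4), np.round(s['force'],1))
p=cv2.imread(f'pics/side_{t}.png');W=cloud('side',np.load(f'pics/side_{t}.npy'));hsv=cv2.cvtColor(p,cv2.COLOR_BGR2HSV);H,S=hsv[...,0],hsv[...,1];x,y,z=W[...,0],W[...,1],W[...,2]
xm=float(sys.argv[2]) if len(sys.argv)>2 else .56
b=(H<14)&(S>90)&(x>.36)&(x<xm)&(y>-.41)&(y<.06)&(z<.12)
def fit(Q):
    rng=np.random.default_rng(0);best=None
    for k in range(400):
        a,c=Q[rng.choice(len(Q),2,False)];d=c-a;L=np.hypot(*d)
        if L<30: continue
        e=abs((Q-a)@np.array([-d[1],d[0]])/L)<3
        if abs(d[0])>.3*L: continue
        if best is None or e.sum()>best.sum(): best=e
    I=Q[best];vx,vy,cx,cy=map(float,cv2.fitLine(I.astype(np.float32),cv2.DIST_HUBER,0,.01,.01).ravel())
    if vy<0: vx,vy=-vx,-vy
    d=np.array([vx,vy]);t=(I-[cx,cy])@d;e0=[cx,cy]+d*np.percentile(t,1);e1=[cx,cy]+d*np.percentile(t,99)
    return len(I),e0.round(1),e1.round(1),-np.arctan2(vx,vy)
for nm,lo,hi in(('tray',.006,.048),('slat',.062,.12)):
    n,e0,e1,yaw=fit(W[b&(z>lo)&(z<hi)][:,:2]*1000);m=(e0+e1)/2+(44 if nm=='tray' else 40)*np.array([np.cos(yaw),np.sin(yaw)])
    v=m-np.array([570.5,-290]);c,s_=np.cos(-.04),np.sin(-.04)
    print(nm,n,e0,e1,'yaw',round(yaw,3),'centre',m.round(1),'in cup',np.round([c*v[0]+s_*v[1],-s_*v[0]+c*v[1]],1))
E
python3 crate.py 3
python3 - <<'E'
from h import *
go((.483,-.1675,.027),87.7,-40)
E
```

```text
tip [ 0.473  -0.0807  0.0271] [ 0.6  3.4 -1. ]
tray 319 [ 422.5 -309. ] [424.3 -90.4] yaw -0.008 centre [ 467.4 -200.1] in cup [-106.6   85.7]
slat 383 [ 425.7 -304.2] [428.6 -92.8] yaw -0.014 centre [ 467.1 -199. ] in cup [-106.9   86.8]
w [0.02  0.    0.029] d cm [-6.65  1.43  5.58] rows 2.1
```

Request:
{"op": "move_arm", "data": {"rows": [{"wx":0,"wy":0,"wz":0,"dx":-0.7,"dy":0.1,"dz":0.6,"fingers":0.5},{"wx":0,"wy":0,"wz":0,"dx":-1.4,"dy":0.2,"dz":1.2,"fingers":0.5},{"wx":0.01,"wy":0,"wz":0.01,"dx":-2.1,"dy":0.3,"dz":1.8,"fingers":0.5},{"wx":0.01,"wy":0,"wz":0.015,"dx":-2.8,"dy":0.4,"dz":2.4,"fingers":0.5},{"wx":0.015,"wy":0,"wz":0.02,"dx":-3.5,"dy":0.5,"dz":3.0,"fingers":0.5},{"wx":0.015,"wy":0,"wz":0.025,"dx":-4.2,"dy":0.6,"dz":3.6,"fingers":0.5},{"wx":0.02,"wy":0,"wz":0.03,"dx":-4.9,"dy":0.7,"dz":4.2,"fingers":0.5},{"wx":0.02,"wy":0,"wz":0.03,"dx":-5.5,"dy":0.7,"dz":4.7,"fingers":0.5},{"wx":0.02,"wy":0,"wz":0.03,"dx":-6.1,"dy":0.8,"dz":5.2,"fingers":0.5},{"wx":0.02,"wy":0,"wz":0.03,"dx":-6.5,"dy":0.8,"dz":5.5,"fingers":0.5}]}}

```text
t: 5.35
ee_pos: [0.4815, -0.0428, 0.1724]
eef_rot: [0.237, 0.678, 0.651, -0.246]
force: [0.7, 9.7, 3.1]
width: 0.0459
grasp_force: 5.1
```

```bash
python3 crate.py 4
```

```text
tip [ 0.4766 -0.1655  0.0269] [0.6 5.1 0.4]
tray 348 [ 417.2 -389.9] [ 427.4 -173.6] yaw -0.047 centre [ 466.3 -283.8] in cup [-104.4    2. ]
slat 401 [ 422.3 -387.4] [ 431.6 -178.5] yaw -0.045 centre [ 466.9 -284.7] in cup [-103.7    1.1]
```

Run:
```python
from h import *
go((.476,-.12,.03),87.7,-40); go((.44,-.12,.28),87.7,-40)
go((.38,-.20,.28),-2.3,10)
go((.38,-.283,.20),-2.3,40)
```

```text
w [ 0.     0.001 -0.001] d cm [ 3.27 -0.24 -3.16] rows 1.1
w [ 0.     0.001 -0.001] d cm [-12.92  -3.81 -22.21] rows 6.2
w [0.418 0.681 1.556] d cm [-31.26 -12.76 -12.24] rows 14.0
w [1.000e-03 1.080e+00 1.679e+00] d cm [-29.81 -21.35   2.4 ] rows 16.0
```

Request:
{"op": "move_arm", "data": {"rows": [{"wx":0,"wy":0,"wz":0,"dx":1.6,"dy":-0.1,"dz":-1.5,"fingers":0.5},{"wx":0,"wy":0,"wz":0,"dx":3.3,"dy":-0.2,"dz":-3.2,"fingers":0.5},{"wx":0,"wy":0,"wz":0,"dx":1.5,"dy":-0.5,"dz":-6.5,"fingers":0.5},{"wx":0,"wy":0,"wz":0,"dx":-1,"dy":-1,"dz":-9.5,"fingers":0.5},{"wx":0,"wy":0,"wz":0,"dx":-3.5,"dy":-1.5,"dz":-12.5,"fingers":0.5},{"wx":0,"wy":0,"wz":0,"dx":-6,"dy":-2,"dz":-15.5,"fingers":0.5},{"wx":0,"wy":0,"wz":0,"dx":-8.5,"dy":-2.5,"dz":-18,"fingers":0.5},{"wx":0,"wy":0,"wz":0,"dx":-11,"dy":-3.2,"dz":-20.5,"fingers":0.5},{"wx":0,"wy":0,"wz":0,"dx":-12.9,"dy":-3.8,"dz":-22.2,"fingers":0.5},{"wx":0,"wy":0,"wz":0,"dx":-12.9,"dy":-3.8,"dz":-22.2,"fingers":0.9}]}}

```text
t: 6.23
ee_pos: [0.4454, 0.0022, 0.4315]
eef_rot: [0.242, 0.679, 0.649, -0.245]
force: [-0.1, -0.9, 0.7]
width: 0.051
grasp_force: 0.0
```

Run:
```python
from h import *
go((.42,-.12,.30),42,10)
go((.37,-.2,.28),-2.3,20)
go((.37,-.283,.20),-2.3,40)
```

```text
w [0.224 0.825 0.79 ] d cm [-14.78  -4.34   5.17] rows 9.3
w [0.295 0.812 1.602] d cm [-17.49 -13.17  11.09] rows 14.6
w [0.012 1.076 1.678] d cm [-16.56 -18.66  25.04] rows 15.9
```

Request:
{"op": "move_arm", "data": {"rows": [{"wx":0.024,"wy":0.09,"wz":0.086,"dx":-1.6,"dy":-0.5,"dz":0.5,"fingers":1},{"wx":0.048,"wy":0.18,"wz":0.172,"dx":-3.2,"dy":-1,"dz":1.1,"fingers":1},{"wx":0.072,"wy":0.27,"wz":0.258,"dx":-4.8,"dy":-1.5,"dz":1.6,"fingers":1},{"wx":0.096,"wy":0.36,"wz":0.344,"dx":-6.4,"dy":-2,"dz":2.2,"fingers":1},{"wx":0.12,"wy":0.45,"wz":0.43,"dx":-8,"dy":-2.4,"dz":2.8,"fingers":1},{"wx":0.144,"wy":0.54,"wz":0.516,"dx":-9.6,"dy":-2.9,"dz":3.4,"fingers":1},{"wx":0.168,"wy":0.63,"wz":0.602,"dx":-11.2,"dy":-3.4,"dz":4,"fingers":1},{"wx":0.192,"wy":0.72,"wz":0.688,"dx":-12.8,"dy":-3.9,"dz":4.6,"fingers":1},{"wx":0.216,"wy":0.8,"wz":0.77,"dx":-14.4,"dy":-4.3,"dz":5.1,"fingers":1},{"wx":0.224,"wy":0.825,"wz":0.79,"dx":-14.8,"dy":-4.3,"dz":5.2,"fingers":1}]}}

```text
t: 7.07
ee_pos: [0.3956, -0.1441, 0.4805]
eef_rot: [-0.035, 0.932, 0.353, 0.078]
force: [0.0, 1.1, -0.2]
width: 0.0919
grasp_force: 0.0
```

Run:
```python
from h import *
print(np.round(env.state()['joint_pos'],2))
go((.37,-.23,.28),-2.3,30)
go((.37,-.283,.20),-2.3,40)
```

```text
[-0.69 -0.33  1.91  0.17  1.55  0.15]
w [-0.272  0.339  0.721] d cm [-14.87  -1.82   1.11] rows 6.7
w [-0.335  0.505  0.699] d cm [-21.94   0.36   9.91] rows 7.4
```

Request:
{"op": "move_arm", "data": {"rows": [{"wx":-0.035,"wy":0.05,"wz":0.09,"dx":-2.5,"dy":-0.3,"dz":0,"fingers":1},{"wx":-0.07,"wy":0.1,"wz":0.18,"dx":-5,"dy":-0.6,"dz":0,"fingers":1},{"wx":-0.11,"wy":0.15,"wz":0.27,"dx":-7.5,"dy":-0.9,"dz":0.2,"fingers":1},{"wx":-0.15,"wy":0.2,"wz":0.36,"dx":-10,"dy":-1.2,"dz":0.5,"fingers":1},{"wx":-0.19,"wy":0.26,"wz":0.45,"dx":-12.5,"dy":-1.5,"dz":0.8,"fingers":1},{"wx":-0.23,"wy":0.32,"wz":0.54,"dx":-15,"dy":-1.5,"dz":2,"fingers":1},{"wx":-0.27,"wy":0.38,"wz":0.62,"dx":-17.5,"dy":-1,"dz":4,"fingers":1},{"wx":-0.31,"wy":0.45,"wz":0.68,"dx":-20,"dy":-0.3,"dz":7,"fingers":1},{"wx":-0.335,"wy":0.505,"wz":0.7,"dx":-22,"dy":0.4,"dz":9.9,"fingers":1},{"wx":-0.335,"wy":0.505,"wz":0.7,"dx":-22,"dy":0.4,"dz":9.9,"fingers":1}]}}

```text
t: 7.9
ee_pos: [0.2473, -0.2774, 0.3391]
eef_rot: [0.002, 0.94, -0.02, 0.34]
force: [-0.4, 1.2, -1.7]
width: 0.0917
grasp_force: 0.0
```

```bash
python3 crate.py 5
python3 - <<'E'
from h import *
print(np.round(env.state()['joint_pos'],2))
go((.37,-.283,.1),-2.3,40)
go((.385,-.283,.027),-2.3,40)
E
```

```text
tip [ 0.3696 -0.2809  0.1962] [0.2 1.1 1.3]
tray 366 [ 417.1 -391.4] [ 428.1 -176.2] yaw -0.051 centre [ 466.5 -286.1] in cup [-104.    -0.2]
slat 375 [ 421.2 -387.1] [ 431.7 -179. ] yaw -0.05 centre [ 466.4 -285.1] in cup [-104.2    0.8]
[-1.42 -0.51  2.36  0.73  1.24 -0.04]
w [-0.007  0.005 -0.002] d cm [-6.2   0.14  7.43] rows 2.3
w [-0.007  0.005 -0.002] d cm [-9.72  0.13 14.  ] rows 4.1
```

Request:
{"op": "move_arm", "data": {"rows": [{"wx":0,"wy":0,"wz":0,"dx":-1.2,"dy":0.1,"dz":2.8,"fingers":1},{"wx":0,"wy":0,"wz":0,"dx":-2.8,"dy":0.1,"dz":5.5,"fingers":1},{"wx":0,"wy":0,"wz":0,"dx":-4.6,"dy":0.1,"dz":8,"fingers":1},{"wx":0,"wy":0,"wz":0,"dx":-6.4,"dy":0.1,"dz":10.5,"fingers":1},{"wx":0,"wy":0,"wz":0,"dx":-8.2,"dy":0.1,"dz":13,"fingers":1},{"wx":0,"wy":0,"wz":0,"dx":-9.2,"dy":0.1,"dz":14.2,"fingers":1},{"wx":0,"wy":0,"wz":0,"dx":-9.2,"dy":0.1,"dz":14.2,"fingers":1}]}}

```text
t: 8.53
ee_pos: [0.2705, -0.2787, 0.1765]
eef_rot: [0.004, 0.94, -0.015, 0.34]
force: [-1.0, 0.2, -0.1]
width: 0.0916
grasp_force: 0.0
```

Run:
```python
from h import *
s=env.state();R=R0().as_matrix();print('tip',s['ee_pos']+.19*R[:,2],s['force']);print(R.round(3))
print(np.round(s['joint_pos'],2))
go((.41,-.2835,.027),-2.3,40)
go((.57,-.290,.027),-2.3,40)
grab('side','6')
```

```text
tip [ 0.39209626 -0.28197158  0.03056449] [-1.00117262  0.20251092 -0.0983268 ]
[[ 0.768 -0.03   0.64 ]
 [-0.025 -1.    -0.017]
 [ 0.64  -0.003 -0.768]]
[-1.35 -0.04  2.41  0.97  0.85 -0.44]
w [-0.009  0.004  0.006] d cm [ 1.08 -0.06  1.42] rows 0.4
w [-0.009  0.004  0.006] d cm [13.39  0.1  11.67] rows 4.3
```

View pics/side_6.png

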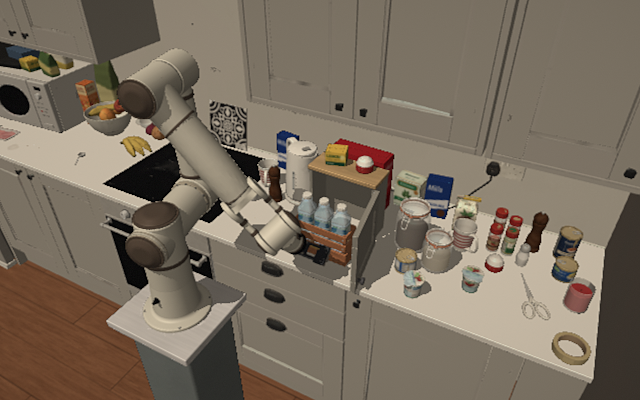

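The gripper is low in front of the crate at (310,245), with the crate squarely before the opening at (325,232). Now I'll push it in.

Request:
{"op": "move_arm", "data": {"rows": [{"wx":-0.009,"wy":0,"wz":0.006,"dx":0.6,"dy":-0.1,"dz":0.8,"fingers":1},{"wx":-0.009,"wy":0,"wz":0.006,"dx":1.1,"dy":-0.1,"dz":1.4,"fingers":1},{"wx":-0.009,"wy":0,"wz":0.006,"dx":1.5,"dy":-0.1,"dz":1.8,"fingers":1},{"wx":-0.009,"wy":0,"wz":0.006,"dx":2,"dy":0,"dz":2.2,"fingers":1},{"wx":-0.009,"wy":0,"wz":0.006,"dx":2.5,"dy":0,"dz":2.6,"fingers":1},{"wx":-0.009,"wy":0,"wz":0.006,"dx":3,"dy":0,"dz":3,"fingers":1},{"wx":-0.009,"wy":0,"wz":0.006,"dx":3.5,"dy":0,"dz":3.4,"fingers":1},{"wx":-0.009,"wy":0,"wz":0.006,"dx":4,"dy":0,"dz":3.85,"fingers":1},{"wx":-0.009,"wy":0,"wz":0.006,"dx":4.5,"dy":0,"dz":4.3,"fingers":1},{"wx":-0.009,"wy":0,"wz":0.006,"dx":4.9,"dy":0,"dz":4.6,"fingers":1}]}}

```text
t: 9.42
ee_pos: [0.3378, -0.2835, 0.1762]
eef_rot: [0.012, 0.94, -0.018, 0.341]
force: [-13.5, -0.3, 6.6]
width: 0.0916
grasp_force: 6.9
```

```bash
python3 crate.py 7 .62
python3 - <<'E'
from h import *
go((.52,-.2885,.027),-2.3,40)
go((.57,-.290,.027),-2.3,40)
E
```

```text
tip [ 0.4602 -0.2901  0.0307] [-6.2 -1.1  3.3]
tray 113 [ 465.  -391.6] [ 468.9 -260.9] yaw -0.03 centre [ 510.9 -327.6] in cup [-58.  -39.9]
slat 218 [ 468.6 -390.2] [ 475.7 -229.7] yaw -0.044 centre [ 512.1 -311.7] in cup [-57.5 -24. ]
w [0.009 0.001 0.005] d cm [ 4.33 -0.24  4.12] rows 1.4
w [0.009 0.001 0.005] d cm [ 8.16 -0.31  7.33] rows 2.6
```

Request:
{"op": "move_arm", "data": {"rows": [{"wx":0,"wy":0,"wz":0,"dx":0.5,"dy":0,"dz":0.5,"fingers":1},{"wx":0,"wy":0,"wz":0,"dx":1,"dy":0,"dz":1,"fingers":1},{"wx":0,"wy":0,"wz":0,"dx":1.5,"dy":-0.1,"dz":1.4,"fingers":1},{"wx":0,"wy":0,"wz":0,"dx":2,"dy":-0.1,"dz":1.9,"fingers":1},{"wx":0,"wy":0,"wz":0,"dx":2.5,"dy":-0.1,"dz":2.3,"fingers":1},{"wx":0,"wy":0,"wz":0,"dx":3,"dy":-0.1,"dz":2.8,"fingers":1},{"wx":0,"wy":0,"wz":0,"dx":3.5,"dy":-0.2,"dz":3.2,"fingers":1},{"wx":0,"wy":0,"wz":0,"dx":4,"dy":-0.2,"dz":3.7,"fingers":1},{"wx":0,"wy":0,"wz":0,"dx":4.5,"dy":-0.2,"dz":4.1,"fingers":1},{"wx":0,"wy":0,"wz":0,"dx":4.9,"dy":-0.2,"dz":4.5,"fingers":1}]}}

```text
t: 10.3
ee_pos: [0.4046, -0.2846, 0.174]
eef_rot: [0.012, 0.939, -0.019, 0.342]
force: [-20.4, 1.5, 18.2]
width: 0.0921
grasp_force: 10.5
```

```bash
python3 crate.py 8 .68
python3 - <<'E'
from h import *
go((.572,-.290,.027),-2.3,40)
E
```

```text
tip [ 0.5273 -0.2914  0.0287] [-8.8 -0.   7.2]
tray 54 [ 532.6 -362.1] [ 537.7 -263.2] yaw -0.051 centre [ 579.1 -314.9] in cup [  9.6 -24.5]
slat 154 [ 536.8 -380.4] [ 542.5 -234. ] yaw -0.039 centre [ 579.6 -308.8] in cup [  9.9 -18.4]
w [ 0.009 -0.001  0.004] d cm [ 3.33 -0.15  3.  ] rows 1.1
```

Request:
{"op": "move_arm", "data": {"rows": [{"wx":0,"wy":0,"wz":0,"dx":0.5,"dy":0,"dz":0.3,"fingers":1},{"wx":0,"wy":0,"wz":0,"dx":1,"dy":0,"dz":0.7,"fingers":1},{"wx":0,"wy":0,"wz":0,"dx":1.5,"dy":0,"dz":1.2,"fingers":1},{"wx":0,"wy":0,"wz":0,"dx":2,"dy":-0.1,"dz":1.6,"fingers":1},{"wx":0,"wy":0,"wz":0,"dx":2.5,"dy":-0.1,"dz":2,"fingers":1},{"wx":0,"wy":0,"wz":0,"dx":2.9,"dy":-0.1,"dz":2.4,"fingers":1},{"wx":0,"wy":0,"wz":0,"dx":3.2,"dy":-0.1,"dz":2.6,"fingers":1},{"wx":0,"wy":0,"wz":0,"dx":3.45,"dy":-0.1,"dz":2.8,"fingers":1}]}}

```text
t: 11.02
ee_pos: [0.4487, -0.2849, 0.174]
eef_rot: [0.011, 0.94, -0.019, 0.342]
force: [-15.3, 0.6, 10.4]
width: 0.0919
grasp_force: 7.7
```

```bash
python3 crate.py 9 .72
python3 - <<'E'
from h import *
go((.40,-.28,.10),-2.3,40)
go((.36,-.28,.33),-2.3,20)
E
```

```text
tip [ 0.571  -0.2913  0.0285] [-10.    0.1   5.2]
tray 27 [ 573.6 -356.7] [610.6 -38.7] yaw -0.116 centre [ 635.8 -202.8] in cup [61.8 89.8]
slat 143 [ 580.3 -374.6] [ 587.3 -243.5] yaw -0.054 centre [ 623.7 -311.2] in cup [ 54. -19.]
w [ 0.008 -0.     0.004] d cm [ -8.52  -0.19 -16.49] rows 4.5
w [ 0.009 -0.349  0.002] d cm [  9.7    0.19 -35.53] rows 8.8
```

Request:
{"op": "move_arm", "data": {"rows": [{"wx":0,"wy":0,"wz":0,"dx":-2.5,"dy":0,"dz":-2.5,"fingers":1},{"wx":0,"wy":0,"wz":0,"dx":-5,"dy":-0.1,"dz":-5.5,"fingers":0.8},{"wx":0,"wy":0,"wz":0,"dx":-7,"dy":-0.1,"dz":-9,"fingers":0.6},{"wx":0,"wy":0,"wz":0,"dx":-8.5,"dy":-0.1,"dz":-12.5,"fingers":0.4},{"wx":0,"wy":0,"wz":0,"dx":-8.5,"dy":-0.2,"dz":-16.5,"fingers":0.2},{"wx":0,"wy":-0.06,"wz":0,"dx":-5.5,"dy":-0.1,"dz":-19.5,"fingers":0},{"wx":0,"wy":-0.13,"wz":0,"dx":-2,"dy":0,"dz":-22.5,"fingers":0},{"wx":0,"wy":-0.2,"wz":0,"dx":1,"dy":0,"dz":-25.5,"fingers":0},{"wx":0,"wy":-0.27,"wz":0,"dx":4,"dy":0.1,"dz":-29,"fingers":0},{"wx":0,"wy":-0.33,"wz":0,"dx":7,"dy":0.2,"dz":-32,"fingers":0}]}}

```text
t: 11.9
ee_pos: [0.2955, -0.2766, 0.4557]
eef_rot: [0.009, 0.983, -0.021, 0.181]
force: [1.2, -0.1, -0.6]
width: 0.0342
grasp_force: 0.0
```

Run:
```python
from h import *
s=env.state();R=R0().as_matrix();print('tip',s['ee_pos']+.19*R[:,2],s['force']);print(np.round(s['joint_pos'],2))
go((.36,-.54,.33),0,0)
go((.36,-.54,.33),0,20)
grab('side','10');grab('top','10')
a=cv2.imread('pics/side_10.png')[120:320,220:460];cv2.imwrite('pics/c10.png',cv2.resize(a,None,fx=3,fy=3))
```

```text
tip [ 0.36295126 -0.28135602  0.27809528] [ 1.22275233 -0.08524503 -0.64739904]
[-1.16 -0.45  2.06  0.33  1.37  0.41]
w [ 0.018 -0.363 -0.043] d cm [ 9.32 26.09 -3.06] rows 6.7
w [ 0.025 -0.014 -0.039] d cm [ 2.84 26.37 -4.3 ] rows 6.4
```

View pics/c10.png

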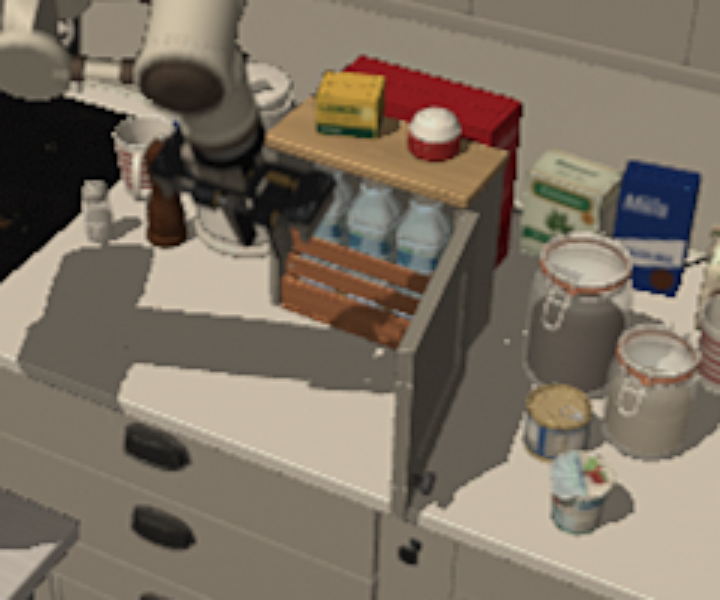

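The crop shows the crate fully inside with its front behind the cupboard's front edges, and everything else in place. Now the door: over its top to the outer side.

Request:
{"op": "move_arm", "data": {"rows": [{"wx":0.01,"wy":0,"wz":-0.02,"dx":0,"dy":0,"dz":-3,"fingers":0},{"wx":0.01,"wy":0,"wz":-0.04,"dx":0,"dy":2,"dz":-5.5,"fingers":0},{"wx":0.02,"wy":0,"wz":-0.06,"dx":0,"dy":5.5,"dz":-5.5,"fingers":0},{"wx":0.02,"wy":0.02,"wz":-0.06,"dx":0,"dy":9,"dz":-5.5,"fingers":0},{"wx":0.02,"wy":0.02,"wz":-0.06,"dx":0,"dy":12.5,"dz":-5.5,"fingers":0},{"wx":0.02,"wy":0.02,"wz":-0.06,"dx":0,"dy":16,"dz":-5.5,"fingers":0},{"wx":0.02,"wy":0,"wz":-0.06,"dx":0,"dy":19.5,"dz":-5.5,"fingers":0},{"wx":0.02,"wy":-0.05,"wz":-0.06,"dx":0,"dy":22.5,"dz":-5,"fingers":0},{"wx":0.02,"wy":-0.09,"wz":-0.06,"dx":0,"dy":24.5,"dz":-5,"fingers":0},{"wx":0.02,"wy":-0.09,"wz":-0.06,"dx":0,"dy":25,"dz":-5,"fingers":0}]}}

```text
t: 12.83
ee_pos: [0.267, -0.5283, 0.4987]
eef_rot: [0.001, 0.991, 0.01, 0.137]
force: [1.1, -0.5, -0.2]
width: 0.0005
grasp_force: 0.0
```

```bash
cat > door.py <<'E'
from h import *
import sys
s=env.state();R=R0().as_matrix();print('tip',(s['ee_pos']+.19*R[:,2]).round(4),np.round(s['force'],1),'w',s['width'],np.round(s['joint_pos'],2))
r,zt=.235,float(sys.argv[1])
def tip(q,gap=0):
    n=np.array([-np.cos(q),-np.sin(q)]);P=np.array([-.001,-.133])+r*np.array([-np.sin(q),np.cos(q)])+n*(.018+gap+abs(n[0])*.010+abs(n[1])*.018)
    c,k=np.cos(-.04),np.sin(-.04)
    return (.5705+c*P[0]-k*P[1],-.290+k*P[0]+c*P[1],zt)
if __name__=='__main__':
    for q in map(float,sys.argv[3:]):
        t=tip(q,float(sys.argv[2]));print(q,np.round(t,3));go(t,-2.3,15)
E
python3 door.py .185 .025 1.754; python3 door.py .30 .025 1.754
```

```text
tip [ 0.3184 -0.5283  0.3158] [ 1.1 -0.5 -0.2] w 0.0004766236472459533 [-1.37  0.12  1.47  0.27  1.5   0.17]
1.754 [ 0.341 -0.518  0.185]
w [-0.011 -0.012  0.058] d cm [-1.15 -1.22 13.2 ] rows 3.2
tip [ 0.3184 -0.5283  0.3158] [ 1.1 -0.5 -0.2] w 0.0004766236472459533 [-1.37  0.12  1.47  0.27  1.5   0.17]
1.754 [ 0.341 -0.518  0.3  ]
w [-0.011 -0.012  0.058] d cm [ 1.96 -1.17  2.13] rows 0.7
```

Request:
{"op": "move_arm", "data": {"rows": [{"wx":-0.01,"wy":-0.01,"wz":0.06,"dx":1.2,"dy":-0.5,"dz":2,"fingers":0},{"wx":-0.01,"wy":-0.01,"wz":0.06,"dx":0.8,"dy":-0.8,"dz":5,"fingers":0},{"wx":-0.01,"wy":-0.01,"wz":0.06,"dx":0,"dy":-0.9,"dz":8.5,"fingers":0},{"wx":-0.01,"wy":-0.01,"wz":0.06,"dx":-0.8,"dy":-1,"dz":12,"fingers":0},{"wx":-0.01,"wy":-0.01,"wz":0.06,"dx":-1.1,"dy":-1.1,"dz":13.2,"fingers":0},{"wx":-0.01,"wy":-0.01,"wz":0.06,"dx":-1.1,"dy":-1.2,"dz":13.2,"fingers":0}]}}

```text
t: 13.33
ee_pos: [0.2922, -0.5127, 0.3657]
eef_rot: [-0.002, 0.991, -0.02, 0.132]
force: [0.0, -0.3, 0.0]
width: 0.0007
grasp_force: 0.0
```

```bash
python3 door.py .185 0 1.754 1.6 1.4 1.2
```

```text
tip [ 0.3419 -0.5131  0.1823] [ 0.  -0.3  0. ] w 0.000719028769775332 [-1.32  0.19  1.65  0.27  1.24  0.22]
1.754 [ 0.337 -0.494  0.185]
w [-0.008 -0.003 -0.002] d cm [-0.43 -2.09 -0.4 ] rows 0.5
1.6 [ 0.329 -0.457  0.185]
w [-0.008 -0.003 -0.002] d cm [-1.37 -5.75 -0.62] rows 1.4
1.4 [ 0.327 -0.41   0.185]
w [-0.008 -0.003 -0.002] d cm [ -1.78 -10.37  -0.69] rows 2.5
1.2 [ 0.333 -0.364  0.185]
w [-0.008 -0.003 -0.002] d cm [ -1.31 -15.    -0.52] rows 3.6
```

Request:
{"op": "move_arm", "data": {"rows": [{"wx":0,"wy":0,"wz":0,"dx":-0.2,"dy":-1,"dz":-0.2,"fingers":0},{"wx":0,"wy":0,"wz":0,"dx":-0.4,"dy":-2,"dz":-0.4,"fingers":0},{"wx":0,"wy":0,"wz":0,"dx":-0.7,"dy":-3,"dz":-0.4,"fingers":0},{"wx":0,"wy":0,"wz":0,"dx":-1,"dy":-4,"dz":-0.5,"fingers":0},{"wx":0,"wy":0,"wz":0,"dx":-1.2,"dy":-5,"dz":-0.6,"fingers":0},{"wx":0,"wy":0,"wz":0,"dx":-1.4,"dy":-6,"dz":-0.6,"fingers":0},{"wx":0,"wy":0,"wz":0,"dx":-1.5,"dy":-7,"dz":-0.6,"fingers":0},{"wx":0,"wy":0,"wz":0,"dx":-1.6,"dy":-8,"dz":-0.7,"fingers":0},{"wx":0,"wy":0,"wz":0,"dx":-1.7,"dy":-9,"dz":-0.7,"fingers":0},{"wx":0,"wy":0,"wz":0,"dx":-1.8,"dy":-10.4,"dz":-0.7,"fingers":0}]}}

```text
t: 14.17
ee_pos: [0.2773, -0.4099, 0.3731]
eef_rot: [0.004, 0.991, -0.02, 0.133]
force: [0.9, -0.2, 0.1]
width: 0.0005
grasp_force: 0.2
```

```bash
python3 door.py .187 0 1.2 1.0 0.8
python3 - <<'E'
from h import *
grab('top','11'); grab('side','11')
W=cloud('top',np.load('pics/top_11.npy'));x,y,z=np.moveaxis(W,-1,0)
m=(abs(z-.243)<.005)&(x>.28)&(x<.56)&(y>-.5)&(y<-.15);P=W[m][:,:2]*1000;print(len(P));r=cv2.minAreaRect(P.astype(np.float32));print(cv2.boxPoints(r).round())
E
```

```text
tip [ 0.3275 -0.4123  0.1898] [ 0.9 -0.2  0.1] w 0.00048792470221991545 [-1.29 -0.08  1.91  0.27  1.23  0.24]
1.2 [ 0.333 -0.364  0.187]
w [ 0.002 -0.006 -0.001] d cm [ 0.42 -4.79  0.37] rows 1.2
1.0 [ 0.35  -0.32   0.187]
w [ 0.002 -0.006 -0.001] d cm [ 1.8  -9.31  0.74] rows 2.3
0.8 [ 0.375 -0.279  0.187]
w [ 0.002 -0.006 -0.001] d cm [  4.07 -13.51   1.35] rows 3.4
203
[[ 449. -418.]
 [ 559. -439.]
 [ 562. -421.]
 [ 452. -400.]]
```

View pics/side_11.png

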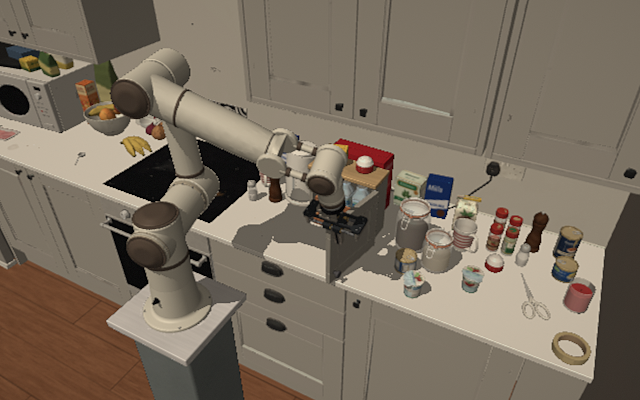

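The door is swinging with the fingers; its free edge is now at (330,260). I'll continue along the arc.

Request:
{"op": "move_arm", "data": {"rows": [{"wx":0,"wy":0,"wz":0,"dx":0,"dy":-1.2,"dz":0.1,"fingers":0},{"wx":0,"wy":0,"wz":0,"dx":0.1,"dy":-2.4,"dz":0.2,"fingers":0},{"wx":0,"wy":0,"wz":0,"dx":0.2,"dy":-3.6,"dz":0.3,"fingers":0},{"wx":0,"wy":0,"wz":0,"dx":0.4,"dy":-4.8,"dz":0.4,"fingers":0},{"wx":0,"wy":0,"wz":0,"dx":0.8,"dy":-6.2,"dz":0.5,"fingers":0},{"wx":0,"wy":0,"wz":0,"dx":1.2,"dy":-7.7,"dz":0.6,"fingers":0},{"wx":0,"wy":0,"wz":0,"dx":1.8,"dy":-9.3,"dz":0.7,"fingers":0},{"wx":0,"wy":0,"wz":0,"dx":2.5,"dy":-10.8,"dz":0.9,"fingers":0},{"wx":0,"wy":0,"wz":0,"dx":3.3,"dy":-12.2,"dz":1.1,"fingers":0},{"wx":0,"wy":0,"wz":0,"dx":4.1,"dy":-13.5,"dz":1.3,"fingers":0}]}}

```text
t: 15.1
ee_pos: [0.3261, -0.2762, 0.3701]
eef_rot: [0.003, 0.991, -0.02, 0.133]
force: [-0.1, -0.4, 1.1]
width: 0.0005
grasp_force: 0.2
```

```bash
python3 door.py .187 0 .6 .4 .2 .1 0.03
```

```text
tip [ 0.3761 -0.2782  0.1868] [-0.1 -0.4  1.1] w 0.00045451743968433114 [-1.06 -0.29  2.1   0.24  1.2   0.48]
0.6 [ 0.408 -0.243  0.187]
w [-0.    -0.005 -0.001] d cm [ 3.08 -3.64  0.8 ] rows 1.2
0.4 [ 0.449 -0.215  0.187]
w [-0.    -0.005 -0.001] d cm [ 6.91 -6.62  1.85] rows 2.3
0.2 [ 0.496 -0.196  0.187]
w [-0.    -0.005 -0.001] d cm [11.3  -8.72  3.05] rows 3.5
0.1 [ 0.52  -0.19   0.187]
w [-0.    -0.005 -0.001] d cm [13.65 -9.4   3.69] rows 4.1
0.03 [ 0.538 -0.188  0.187]
w [-0.    -0.005 -0.001] d cm [15.34 -9.72  4.15] rows 4.5
```

Request:
{"op": "move_arm", "data": {"rows": [{"wx":0,"wy":0,"wz":0,"dx":1,"dy":-1.2,"dz":0.3,"fingers":0},{"wx":0,"wy":0,"wz":0,"dx":2,"dy":-2.4,"dz":0.5,"fingers":0},{"wx":0,"wy":0,"wz":0,"dx":3.1,"dy":-3.6,"dz":0.8,"fingers":0},{"wx":0,"wy":0,"wz":0,"dx":4.3,"dy":-4.7,"dz":1.1,"fingers":0},{"wx":0,"wy":0,"wz":0,"dx":5.5,"dy":-5.6,"dz":1.5,"fingers":0},{"wx":0,"wy":0,"wz":0,"dx":6.9,"dy":-6.6,"dz":1.85,"fingers":0},{"wx":0,"wy":0,"wz":0,"dx":8.3,"dy":-7.4,"dz":2.2,"fingers":0},{"wx":0,"wy":0,"wz":0,"dx":9.5,"dy":-8,"dz":2.5,"fingers":0},{"wx":0,"wy":0,"wz":0,"dx":10.5,"dy":-8.4,"dz":2.8,"fingers":0},{"wx":0,"wy":0,"wz":0,"dx":11.3,"dy":-8.7,"dz":3,"fingers":0}]}}

```text
t: 15.93
ee_pos: [0.4469, -0.1943, 0.3707]
eef_rot: [0.002, 0.991, -0.02, 0.133]
force: [-0.4, -0.6, 0.1]
width: 0.0005
grasp_force: 0.1
```

```bash
python3 door.py .187 0  .1 0 -0.03
```

```text
tip [ 0.4969 -0.196   0.1874] [-0.4 -0.6  0.1] w 0.0005174491771627833 [-0.7  -0.13  1.96  0.18  1.1   0.84]
0.1 [ 0.52  -0.19   0.187]
w [-0.001 -0.004 -0.   ] d cm [ 2.32 -0.71  0.65] rows 0.6
0.0 [ 0.546 -0.187  0.187]
w [-0.001 -0.004 -0.   ] d cm [ 4.74 -1.13  1.31] rows 1.2
-0.03 [ 0.552 -0.186  0.187]
w [-0.001 -0.004 -0.   ] d cm [ 5.36 -1.2   1.48] rows 1.4
```

Request:
{"op": "move_arm", "data": {"rows": [{"wx":0,"wy":0,"wz":0,"dx":0.7,"dy":-0.2,"dz":0.2,"fingers":0},{"wx":0,"wy":0,"wz":0,"dx":1.4,"dy":-0.4,"dz":0.4,"fingers":0},{"wx":0,"wy":0,"wz":0,"dx":2.1,"dy":-0.6,"dz":0.6,"fingers":0},{"wx":0,"wy":0,"wz":0,"dx":2.7,"dy":-0.8,"dz":0.75,"fingers":0},{"wx":0,"wy":0,"wz":0,"dx":3.3,"dy":-0.9,"dz":0.9,"fingers":0},{"wx":0,"wy":0,"wz":0,"dx":3.8,"dy":-1,"dz":1.05,"fingers":0},{"wx":0,"wy":0,"wz":0,"dx":4.2,"dy":-1,"dz":1.15,"fingers":0},{"wx":0,"wy":0,"wz":0,"dx":4.5,"dy":-1.1,"dz":1.25,"fingers":0},{"wx":0,"wy":0,"wz":0,"dx":4.7,"dy":-1.1,"dz":1.3,"fingers":0},{"wx":0,"wy":0,"wz":0,"dx":4.9,"dy":-1.1,"dz":1.35,"fingers":0}]}}

```text
t: 16.77
ee_pos: [0.4974, -0.1857, 0.3701]
eef_rot: [0.002, 0.991, -0.02, 0.132]
force: [-1.2, -0.1, 0.1]
width: 0.0009
grasp_force: 0.1
```

```bash
python3 door.py .187 0 0
python3 - <<'E'
from h import *
p,d=grab('top','12');W=cloud('top',d);x,y,z=np.moveaxis(W,-1,0)
m=(abs(z-.243)<.005)&(x>.45)&(x<.58)&(y>-.45)&(y<-.13);P=W[m][:,:2]*1000;print(len(P));r=cv2.minAreaRect(P.astype(np.float32));print(cv2.boxPoints(r).round())
E
```

```text
tip [ 0.5472 -0.1874  0.1868] [-1.2 -0.1  0.1] w 0.0008895641691889838 [-0.62 -0.01  1.85  0.17  1.08  0.93]
0.0 [ 0.546 -0.187  0.187]
w [-0.002 -0.004 -0.001] d cm [-0.08 -0.07 -0.06] rows 0.0
332
[[ 549. -421.]
 [ 575. -422.]
 [ 579. -210.]
 [ 552. -210.]]
```

Request:
{"op": "move_arm", "data": {"rows": [{"wx":0,"wy":0,"wz":0,"dx":0.15,"dy":0,"dz":0.04,"fingers":0},{"wx":0,"wy":0,"wz":0,"dx":0.3,"dy":0,"dz":0.08,"fingers":0},{"wx":0,"wy":0,"wz":0,"dx":0.45,"dy":0,"dz":0.12,"fingers":0},{"wx":0,"wy":0,"wz":0,"dx":0.6,"dy":0,"dz":0.16,"fingers":0},{"wx":0,"wy":0,"wz":0,"dx":0.6,"dy":0,"dz":0.16,"fingers":0}]}}

```text
t: 17.23
ee_pos: [0.5036, -0.186, 0.3702]
eef_rot: [0.002, 0.991, -0.02, 0.133]
force: [0.1, 0.0, -1.0]
width: 0.0006
grasp_force: 0.2
```

Request:
{"op": "move_arm", "data": {"rows": [{"wx":0,"wy":0,"wz":0,"dx":0.15,"dy":0,"dz":0.04,"fingers":0},{"wx":0,"wy":0,"wz":0,"dx":0.3,"dy":0,"dz":0.08,"fingers":0},{"wx":0,"wy":0,"wz":0,"dx":0.45,"dy":0,"dz":0.12,"fingers":0},{"wx":0,"wy":0,"wz":0,"dx":0.6,"dy":0,"dz":0.16,"fingers":0},{"wx":0,"wy":0,"wz":0,"dx":0.6,"dy":0,"dz":0.16,"fingers":0}]}}

```text
t: 17.65
ee_pos: [0.5081, -0.1862, 0.3703]
eef_rot: [0.001, 0.992, -0.019, 0.128]
force: [-19.5, 1.8, 12.3]
width: 0.0004
grasp_force: 9.8
```

Run:
```python
from h import *
grab('side','13');p,d=grab('top','13');W=cloud('top',d);x,y,z=np.moveaxis(W,-1,0)
print(env.state()['force'])
for f,n in(('side',cloud('side',np.load('pics/side_13.npy'))),('top',W)):
    x,y,z=np.moveaxis(n,-1,0)
    m=(z>.02)&(z<.235)&(x>.45)&(x<.58)&(y>-.42)&(y<-.15);P=n[m]
    print(f,len(P));
    for a in np.arange(-.42,-.15,.03):
        q=P[(P[:,1]>a)&(P[:,1]<a+.03)]
        if len(q)>5:
            xc=(q[:,0]-.5705)*.9992-.04*(q[:,1]+.29);print(round(a,2),len(q),np.percentile(xc,[10,50,90]).round(4))
a=cv2.imread('pics/side_13.png')[120:320,220:460];cv2.imwrite('pics/c13.png',cv2.resize(a,None,fx=3,fy=3))
```

```text
[-18.73602828   2.16759589  11.51338884]
side 2936
-0.42 382 [-0.0112 -0.0072 -0.0031]
-0.39 337 [-0.0108 -0.0057  0.    ]
-0.36 354 [-0.009  -0.0028  0.0018]
-0.33 349 [-0.0089 -0.0027  0.0022]
-0.3 342 [-0.0087 -0.0031  0.0025]
-0.27 329 [-0.0087 -0.0028  0.0026]
-0.24 307 [-0.0092 -0.0022  0.0025]
-0.21 372 [-0.0316 -0.0073  0.0003]
-0.18 164 [-0.0293 -0.0075 -0.0023]
top 2477
-0.42 330 [-0.0124 -0.0105 -0.0084]
-0.39 326 [-0.0117 -0.0091 -0.0036]
-0.36 327 [-0.011  -0.0057 -0.0027]
-0.33 327 [-0.0114 -0.0056 -0.0027]
-0.3 325 [-0.0112 -0.0053 -0.0025]
-0.27 224 [-0.0105 -0.005  -0.0021]
-0.24 238 [-0.0105 -0.0049 -0.0022]
-0.21 233 [-0.0199 -0.0097 -0.0041]
-0.18 147 [-0.028  -0.0101 -0.0076]
```

View pics/c13.png

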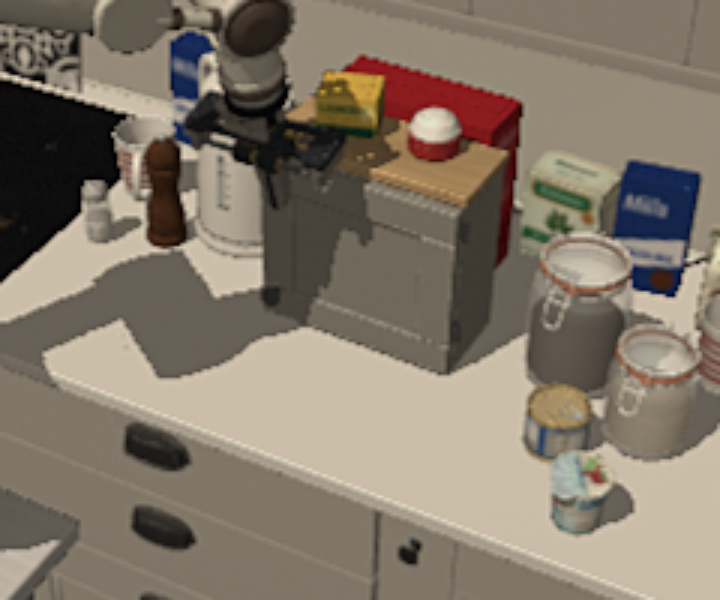

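The door looks shut flush and the bystanders stand where they were. Before backing off, I'll compare the crate's front plane (earlier frame) with the door's frame plane from the same camera to check the crate's depth.

Run:
```python
from h import *
def sel(n,t):
    p=cv2.imread(f'pics/{n}_{t}.png');W=cloud(n,np.load(f'pics/{n}_{t}.npy'));h=cv2.cvtColor(p,cv2.COLOR_BGR2HSV);return W,h
def xc(P): return (P[:,0]-.5705)*.9992-.04*(P[:,1]+.29),.04*(P[:,0]-.5705)+(P[:,1]+.29)
for n in('side','top'):
    W,h=sel(n,10);x,y,z=np.moveaxis(W,-1,0);br=(h[...,0]<14)&(h[...,1]>90)&(x>.55)&(x<.62)&(y>-.41)&(y<-.17)
    for nm,lo,hi in(('tray',.008,.047),('slat',.07,.12)):
        X,Y=xc(W[br&(z>lo)&(z<hi)])
        if len(X)<10: print(n,nm,len(X));continue
        k=abs(X-np.median(X))<.006;pf=np.polyfit(Y[k],X[k],1);print(n,nm,k.sum(),'Y',Y[k].min().round(3),Y[k].max().round(3),'slope',pf[0].round(3),'x mm',(np.median(X[k])*1000).round(1),[round(1e3*np.polyval(pf,v),1) for v in(-.11,0,.11)])
    W,h=sel(n,13);x,y,z=np.moveaxis(W,-1,0);m=(x>.54)&(x<.60)
    for nm,lo,hi in(('frame low',.010,.042),('frame high',.205,.235)):
        X,Y=xc(W[m&(z>lo)&(z<hi)&(y>-.415)&(y<-.22)]);k=abs(X-np.median(X))<.006
        if k.sum()<10: continue
        pf=np.polyfit(Y[k],X[k],1);print(n,nm,k.sum(),'slope',pf[0].round(3),'x mm',(np.median(X[k])*1000).round(1),[round(1e3*np.polyval(pf,v),1) for v in(-.11,0,.11)])
    # cupboard left wall front edge in frame 10
    W,h=sel(n,10);x,y,z=np.moveaxis(W,-1,0);X,Y=xc(W[(h[...,1]<70)&(z>.02)&(z<.2)&(x>.5)&(x<.62)&(y>-.172)&(y<-.15)])
    if len(X)>5: print(n,'left edge',len(X),(np.percentile(X,[5,25,50])*1000).round(1))
```

```text
side tray 297 Y -0.068 0.12 slope 0.004 x mm 10.3 [np.float64(9.9), np.float64(10.2), np.float64(10.6)]
side slat 345 Y -0.086 0.11 slope 0.004 x mm 14.0 [np.float64(13.6), np.float64(14.0), np.float64(14.4)]
side frame low 280 slope -0.001 x mm -7.0 [np.float64(-6.9), np.float64(-7.0), np.float64(-7.1)]
side frame high 312 slope -0.001 x mm -7.4 [np.float64(-7.3), np.float64(-7.4), np.float64(-7.5)]
side left edge 46 [ 8.2 10.2 13.2]
top tray 265 Y -0.107 0.105 slope 0.001 x mm 7.5 [np.float64(7.5), np.float64(7.6), np.float64(7.7)]
top slat 351 Y -0.102 0.108 slope 0.0 x mm 11.4 [np.float64(11.6), np.float64(11.6), np.float64(11.6)]
top frame low 255 slope 0.004 x mm -10.5 [np.float64(-10.8), np.float64(-10.4), np.float64(-10.0)]
top frame high 287 slope -0.0 x mm -10.2 [np.float64(-10.3), np.float64(-10.3), np.float64(-10.3)]
top left edge 85 [ 7.6 10.1 20.2]
```

The crate's tray front measures 17 to 18 mm behind the door's outer face, so it is about 1 mm proud of the front edges: the cupboard's top overhangs, which biased my front plane. I'll reopen the door by its knob, push the crate about 9 mm further and shut the door again.

Request:
{"op": "move_arm", "data": {"rows": [{"wx":0,"wy":0,"wz":0,"dx":-1.5,"dy":0,"dz":-0.4,"fingers":0},{"wx":0,"wy":0,"wz":0,"dx":-4,"dy":0,"dz":-1.1,"fingers":0.2},{"wx":0,"wy":0.05,"wz":0,"dx":-7.5,"dy":0,"dz":-2,"fingers":0.4},{"wx":0,"wy":0.1,"wz":0,"dx":-11,"dy":0,"dz":-3,"fingers":0.6},{"wx":0,"wy":0.2,"wz":0,"dx":-15,"dy":0,"dz":-3.5,"fingers":0.6},{"wx":0,"wy":0.3,"wz":0,"dx":-19,"dy":0,"dz":-3,"fingers":0.6},{"wx":0,"wy":0.4,"wz":0,"dx":-21,"dy":0,"dz":-2,"fingers":0.6}]}}

```text
t: 18.33
ee_pos: [0.3004, -0.1774, 0.3341]
eef_rot: [0.008, 0.944, -0.019, 0.33]
force: [0.1, 0.6, -1.0]
width: 0.0384
grasp_force: 0.0
```

Run:
```python
from h import *
s=env.state();R=R0().as_matrix();print('tip',(s['ee_pos']+.19*R[:,2]).round(3),np.round(s['force'],1),s['width'],np.round(s['joint_pos'],2))
for n in('side','top'):
    p,d=grab(n,'14');W=cloud(n,d);x,y,z=np.moveaxis(W,-1,0)
    X=(x-.5705)*.9992-.04*(y+.29);Y=.04*(x-.5705)+(y+.29);f=-.0072 if n=='side' else -.0103
    m=(X<f-.008)&(X>f-.03)&(z>.025)&(z<.07)&(Y>0)&(Y<.14)
    P=W[m];print(n,len(P),np.percentile(P,[3,50,97],0).round(4).tolist() if len(P) else '')
    k=np.isfinite(X)&(z>.06)&(z<.235)&(Y>-.12)&(Y<.12)&(abs(X-f-.003)<.015);pf=np.polyfit(Y[k],X[k],1);print('door slope',pf.round(4))
go((.46,-.18,.06),-2.3,42)
```

```text
tip [ 0.419 -0.183  0.185] [ 0.1  0.6 -1. ] 0.0384107633522457 [-1.12 -0.69  2.48  0.66  1.09  0.26]
side 34 [[0.5412, -0.2442, 0.0364], [0.5467, -0.1808, 0.0478], [0.557, -0.1668, 0.0576]]
door slope [ 0.0052 -0.0038]
top 37 [[0.5398, -0.1893, 0.037], [0.5445, -0.1797, 0.0492], [0.5539, -0.1687, 0.0589]]
door slope [ 0.0021 -0.007 ]
w [-0.     0.07  -0.009] d cm [-5.31 -0.28 12.23] rows 3.2
```

Run:
```python
from h import *
go((.49,-.1785,.10),-2.3,45);go((.50,-.1785,.042),-2.3,45);go((.551,-.1785,.041),-2.3,45)
```

```text
w [ 0.     0.122 -0.009] d cm [-1.49 -0.59 11.02] rows 2.7
w [ 0.     0.122 -0.009] d cm [-4.27 -0.6  16.2 ] rows 4.0
w [ 0.     0.122 -0.009] d cm [-0.32 -0.84 19.42] rows 4.7
```

Request:
{"op": "move_arm", "data": {"rows": [{"wx":0,"wy":0.04,"wz":-0.01,"dx":-0.7,"dy":-0.2,"dz":3.6,"fingers":0.65},{"wx":0,"wy":0.08,"wz":-0.01,"dx":-1.2,"dy":-0.4,"dz":7.3,"fingers":0.65},{"wx":0,"wy":0.12,"wz":-0.01,"dx":-1.8,"dy":-0.6,"dz":11,"fingers":0.65},{"wx":0,"wy":0.12,"wz":-0.01,"dx":-3.5,"dy":-0.6,"dz":14.5,"fingers":0.65},{"wx":0,"wy":0.12,"wz":-0.01,"dx":-4,"dy":-0.6,"dz":16.3,"fingers":0.65},{"wx":0,"wy":0.12,"wz":-0.01,"dx":-2.9,"dy":-0.7,"dz":17.3,"fingers":0.65},{"wx":0,"wy":0.12,"wz":-0.01,"dx":-1.6,"dy":-0.8,"dz":18.4,"fingers":0.65},{"wx":0,"wy":0.12,"wz":-0.01,"dx":-0.3,"dy":-0.85,"dz":19.4,"fingers":0.65},{"wx":0,"wy":0.12,"wz":-0.01,"dx":-0.3,"dy":-0.85,"dz":19.4,"fingers":0.65}]}}

```text
t: 19.18
ee_pos: [0.4241, -0.1745, 0.1811]
eef_rot: [0.009, 0.924, -0.012, 0.383]
force: [-0.1, -0.3, 1.1]
width: 0.0596
grasp_force: 0.0
```

Run:
```python
from h import *
s=env.state();R=R0().as_matrix();print('tip',(s['ee_pos']+.19*R[:,2]).round(4),np.round(s['force'],1),s['width']);print(R.round(2))
```

```text
tip [ 0.5586 -0.1792  0.0469] [-0.1 -0.3  1.1] 0.0595705427789195
[[ 0.71 -0.03  0.71]
 [-0.02 -1.   -0.03]
 [ 0.71  0.01 -0.71]]
```

Request:
{"op": "move_arm", "data": {"grip_force": 15, "rows": [{"wx":0,"wy":0,"wz":0,"dx":0,"dy":0,"dz":0,"fingers":0},{"wx":0,"wy":0,"wz":0,"dx":0,"dy":0,"dz":0,"fingers":0},{"wx":0,"wy":0,"wz":0,"dx":0,"dy":0,"dz":0,"fingers":0},{"wx":0,"wy":0,"wz":0,"dx":0,"dy":0,"dz":0,"fingers":0},{"wx":0,"wy":0,"wz":0,"dx":0,"dy":0,"dz":0,"fingers":0},{"wx":0,"wy":0,"wz":0,"dx":0,"dy":0,"dz":0,"fingers":0}]}}

```text
t: 19.68
ee_pos: [0.4194, -0.1735, 0.18]
eef_rot: [0.008, 0.924, -0.014, 0.383]
force: [-1.6, 3.1, 2.9]
width: 0.025
grasp_force: 15.0
```

Run:
```python
from h import *
s=env.state();R=R0().as_matrix();t=s['ee_pos']+.19*R[:,2];H=np.array([.573,-.423]);h0=np.degrees(np.arctan2(R[1,2],R[0,2]));tl=np.degrees(np.arccos(-R[2,2]));print(t,h0,tl)
for q in(.1,.2,.3,.4):
    c,k=np.cos(q),np.sin(q);v=t[:2]-H;go((H[0]+c*v[0]-k*v[1],H[1]+k*v[0]+c*v[1],t[2]),h0+np.degrees(q),tl)
```

```text
[ 0.55374074 -0.17843556  0.04576344] -2.110718782719993 45.03947201507709
w [ 0.071  0.    -0.065] d cm [-1.67  1.74 -1.66] rows 0.8
w [ 0.142  0.    -0.136] d cm [-3.21  3.7  -3.2 ] rows 1.6
w [ 0.212  0.001 -0.206] d cm [-4.61  5.87 -4.58] rows 2.4
w [ 0.283  0.001 -0.277] d cm [-5.85  8.23 -5.81] rows 3.2
```

Request:
{"op": "move_arm", "data": {"rows": [{"wx":0.035,"wy":0,"wz":-0.035,"dx":-0.85,"dy":0.85,"dz":-0.85,"fingers":0},{"wx":0.071,"wy":0,"wz":-0.068,"dx":-1.67,"dy":1.74,"dz":-1.66,"fingers":0},{"wx":0.106,"wy":0,"wz":-0.103,"dx":-2.45,"dy":2.7,"dz":-2.43,"fingers":0},{"wx":0.142,"wy":0,"wz":-0.138,"dx":-3.21,"dy":3.7,"dz":-3.2,"fingers":0},{"wx":0.177,"wy":0,"wz":-0.172,"dx":-3.92,"dy":4.77,"dz":-3.9,"fingers":0},{"wx":0.212,"wy":0,"wz":-0.207,"dx":-4.61,"dy":5.87,"dz":-4.58,"fingers":0},{"wx":0.248,"wy":0,"wz":-0.242,"dx":-5.24,"dy":7.03,"dz":-5.2,"fingers":0},{"wx":0.283,"wy":0,"wz":-0.277,"dx":-5.85,"dy":8.23,"dz":-5.81,"fingers":0},{"wx":0.283,"wy":0,"wz":-0.277,"dx":-5.85,"dy":8.23,"dz":-5.81,"fingers":0}]}}

```text
t: 20.43
ee_pos: [0.3334, -0.2543, 0.1801]
eef_rot: [-0.07, 0.909, 0.167, 0.376]
force: [-1.6, 2.9, 3.1]
width: 0.025
grasp_force: 15.0
```

Run:
```python
from h import *
s=env.state();R=R0().as_matrix();t=s['ee_pos']+.19*R[:,2];H=np.array([.573,-.423]);h0=np.degrees(np.arctan2(R[1,2],R[0,2]));tl=np.degrees(np.arccos(-R[2,2]));print(t,h0,tl,np.round(s['joint_pos'],2),s['torque'])
for q in(.1,.2,.3):
    c,k=np.cos(q),np.sin(q);v=t[:2]-H;go((H[0]+c*v[0]-k*v[1],H[1]+k*v[0]+c*v[1],t[2]),h0+np.degrees(q),tl)
```

```text
[ 0.45877793 -0.20621356  0.04569988] 20.957063231193178 44.98117420088588 [-1.19  0.09  2.29  0.98  1.02 -0.63] [0.42404034 0.13216892 0.45645498]
w [ 0.071 -0.    -0.072] d cm [-1.66  1.76 -1.66] rows 0.8
w [ 0.141 -0.    -0.143] d cm [-3.18  3.74 -3.19] rows 1.6
w [ 0.212 -0.    -0.214] d cm [-4.56  5.92 -4.57] rows 2.4
```

Request:
{"op": "move_arm", "data": {"rows": [{"wx":0.035,"wy":0,"wz":-0.035,"dx":-0.85,"dy":0.85,"dz":-0.85,"fingers":0},{"wx":0.071,"wy":0,"wz":-0.071,"dx":-1.66,"dy":1.76,"dz":-1.66,"fingers":0},{"wx":0.106,"wy":0,"wz":-0.106,"dx":-2.45,"dy":2.7,"dz":-2.45,"fingers":0},{"wx":0.141,"wy":0,"wz":-0.142,"dx":-3.18,"dy":3.74,"dz":-3.19,"fingers":0},{"wx":0.141,"wy":0,"wz":-0.142,"dx":-3.18,"dy":3.74,"dz":-3.19,"fingers":0},{"wx":0.141,"wy":0,"wz":-0.142,"dx":-3.18,"dy":3.74,"dz":-3.19,"fingers":0.5},{"wx":0.141,"wy":0,"wz":-0.142,"dx":-3.18,"dy":3.74,"dz":-3.19,"fingers":0.7},{"wx":0.141,"wy":0,"wz":-0.142,"dx":-3.18,"dy":3.74,"dz":-3.19,"fingers":0.7}]}}

```text
t: 21.1
ee_pos: [0.3058, -0.3041, 0.1803]
eef_rot: [-0.105, 0.888, 0.257, 0.367]
force: [-0.3, 0.5, 0.6]
width: 0.043
grasp_force: 0.0
```

Run:
```python
from h import *
s=env.state();R=R0().as_matrix();t=s['ee_pos']+.19*R[:,2];h0=np.degrees(np.arctan2(R[1,2],R[0,2]));print(t,h0,s['width'],np.round(s['joint_pos'],2))
u=R[:,2];b=t-.04*np.array([u[0],u[1],0])
go(t-np.r_[.05*u[:2]/np.hypot(*u[:2]),0],h0,45)
go((.34,-.25,.20),h0,40); go((.36,-.20,.36),10,15)
```

```text
[ 0.41947667 -0.23276513  0.04577212] 32.09859628587767 0.04298810744995179 [-1.29  0.19  2.17  0.82  1.19 -0.76]
w [-0.     0.001  0.003] d cm [-3.56 -0.01 -3.53] rows 1.2
w [ 0.    -0.086  0.003] d cm [  7.12  -2.75 -16.25] rows 4.3
w [-0.194 -0.516  0.34 ] d cm [ 29.61  -7.71 -21.78] rows 9.0
```

Request:
{"op": "move_arm", "data": {"rows": [{"wx":0,"wy":0,"wz":0,"dx":0,"dy":0,"dz":0,"fingers":0.7},{"wx":0,"wy":0,"wz":0,"dx":-1.2,"dy":0,"dz":-2.4,"fingers":0.7},{"wx":0,"wy":0,"wz":0,"dx":-1.5,"dy":0,"dz":-5.5,"fingers":0.7},{"wx":0,"wy":0,"wz":0,"dx":1,"dy":-0.5,"dz":-8.5,"fingers":0.4},{"wx":0,"wy":-0.06,"wz":0,"dx":4,"dy":-1,"dz":-11,"fingers":0.2},{"wx":-0.03,"wy":-0.14,"wz":0.05,"dx":7,"dy":-1.8,"dz":-13.5,"fingers":0},{"wx":-0.06,"wy":-0.22,"wz":0.1,"dx":10,"dy":-2.6,"dz":-15.5,"fingers":0},{"wx":-0.09,"wy":-0.3,"wz":0.16,"dx":13.5,"dy":-3.5,"dz":-17.5,"fingers":0},{"wx":-0.12,"wy":-0.38,"wz":0.22,"dx":17,"dy":-4.4,"dz":-19,"fingers":0},{"wx":-0.15,"wy":-0.44,"wz":0.28,"dx":20.5,"dy":-5.3,"dz":-20,"fingers":0}]}}

```text
t: 21.93
ee_pos: [0.2802, -0.2559, 0.4694]
eef_rot: [-0.028, 0.979, 0.118, 0.165]
force: [-0.6, -0.6, -0.1]
width: 0.0198
grasp_force: 0.0
```

Run:
```python
from h import *
s=env.state();R=R0().as_matrix();t=s['ee_pos']+.19*R[:,2];print('tip',t.round(3),s['width'])
W=None
p,d=grab('side','15');p,d=grab('top','15')
for n in('side','top'):
    W=cloud(n,np.load(f'pics/{n}_15.npy'));x,y,z=np.moveaxis(W,-1,0)
    m=(abs(z-.243)<.005)&(x>.3)&(x<.555)&(y>-.46)&(y<-.12);P=W[m][:,:2]*1000
    if len(P)>20: print(n,len(P),cv2.boxPoints(cv2.minAreaRect(P.astype(np.float32))).round().tolist())
go((.40,-.12,.34),-2.3,10);go((.47,-.165,.34),-2.3,5);go((.47,-.165,.19),-2.3,5)
a=cv2.imread('pics/side_15.png')[100:320,200:460];cv2.imwrite('pics/c15.png',cv2.resize(a,None,fx=2.7,fy=2.7))
```

```text
tip [ 0.34  -0.238  0.29 ] 0.019765186509879053
side 274 [[417.0, -222.0], [550.0, -427.0], [574.0, -411.0], [441.0, -206.0]]
top 438 [[427.0, -233.0], [550.0, -426.0], [569.0, -414.0], [446.0, -221.0]]
w [-0.082 -0.163  0.28 ] d cm [ 12.75 -11.16  -1.14] rows 4.1
w [-0.069 -0.25   0.284] d cm [19.66 -4.59  1.02] rows 4.8
w [-0.069 -0.25   0.284] d cm [14.66 -4.47 15.16] rows 5.2
```

View pics/c15.png

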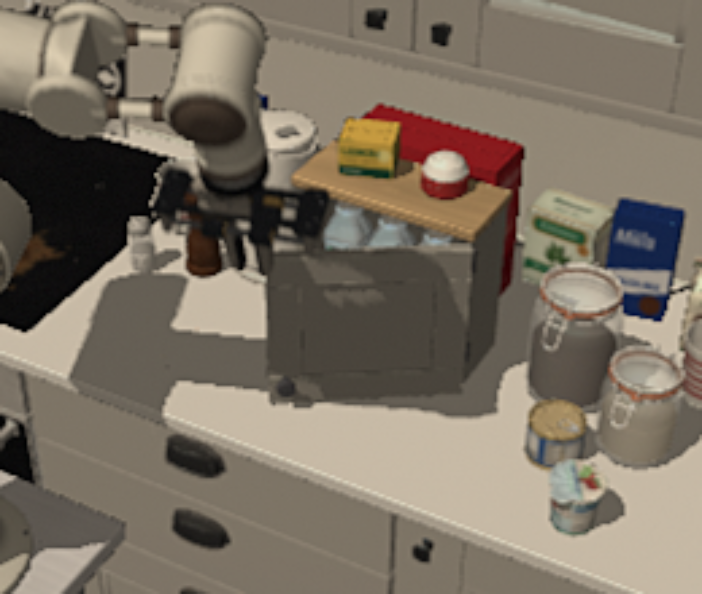

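The door stands about 0.57 rad open, free edge near crop (275,385), with nothing else disturbed. Next the fingers go over and behind its inner side.

Request:
{"op": "move_arm", "data": {"rows": [{"wx":-0.01,"wy":-0.04,"wz":0.05,"dx":1,"dy":-0.5,"dz":-3,"fingers":0},{"wx":-0.02,"wy":-0.08,"wz":0.1,"dx":3,"dy":-1,"dz":-4.5,"fingers":0},{"wx":-0.03,"wy":-0.12,"wz":0.15,"dx":6.5,"dy":-2,"dz":-3.5,"fingers":0},{"wx":-0.04,"wy":-0.16,"wz":0.2,"dx":10,"dy":-2.5,"dz":-2,"fingers":0},{"wx":-0.06,"wy":-0.2,"wz":0.25,"dx":13.5,"dy":-2.5,"dz":-1,"fingers":0},{"wx":-0.07,"wy":-0.25,"wz":0.28,"dx":17,"dy":-2.5,"dz":0,"fingers":0},{"wx":-0.07,"wy":-0.25,"wz":0.28,"dx":19,"dy":-2.5,"dz":0.8,"fingers":0},{"wx":-0.07,"wy":-0.25,"wz":0.28,"dx":20.5,"dy":-2.5,"dz":1.2,"fingers":0},{"wx":-0.07,"wy":-0.25,"wz":0.28,"dx":20.8,"dy":-2.5,"dz":1.2,"fingers":0}]}}

```text
t: 22.78
ee_pos: [0.4704, -0.1839, 0.5227]
eef_rot: [-0.006, 0.999, -0.018, 0.04]
force: [0.1, -0.7, 0.1]
width: 0.0004
grasp_force: 0.0
```

Run:
```python
from h import *
s=env.state();R=R0().as_matrix();t=s['ee_pos']+.19*R[:,2];print('tip',t.round(3),s['width'],s['force'])
go((.487,-.20,.34),-2.3,5);go((.487,-.20,.187),-2.3,5)
```

```text
tip [ 0.486 -0.182  0.333] 0.0003847235911631212 [ 0.09882518 -0.65208865  0.14821514]
w [-0.014  0.008  0.003] d cm [ 0.11  1.53 -0.67] rows 0.4
w [-0.014  0.008  0.003] d cm [-1.1   1.73 14.58] rows 3.5
```

Request:
{"op": "move_arm", "data": {"rows": [{"wx":-0.01,"wy":0,"wz":0,"dx":0,"dy":1,"dz":3,"fingers":0},{"wx":-0.01,"wy":0,"wz":0,"dx":-0.4,"dy":1.6,"dz":7,"fingers":0},{"wx":-0.01,"wy":0,"wz":0,"dx":-0.8,"dy":1.7,"dz":11,"fingers":0},{"wx":-0.01,"wy":0,"wz":0,"dx":-1.1,"dy":1.7,"dz":14,"fingers":0},{"wx":-0.01,"wy":0,"wz":0,"dx":-1.1,"dy":1.7,"dz":14.5,"fingers":0}]}}

```text
t: 23.2
ee_pos: [0.4662, -0.1994, 0.372]
eef_rot: [-0.003, 0.999, -0.02, 0.036]
force: [-0.2, 0.3, -0.2]
width: 0.0002
grasp_force: 0.0
```

```bash
cat > opn.py <<'E'
from h import *
import sys
s=env.state();R=R0().as_matrix();t=s['ee_pos']+.19*R[:,2];print('tip',t.round(3),s['force'].round(1) if hasattr(s['force'],'round') else s['force'],np.round(s['joint_pos'],2))
for q in map(float,sys.argv[1:]):
    i=np.array([np.cos(q),np.sin(q)]);P=np.array([.008,-.133])+.21*np.array([-np.sin(q),np.cos(q)])+i*(abs(i[0])*.010+abs(i[1])*.018)
    c,k=np.cos(-.04),np.sin(-.04);T=(.5705+c*P[0]-k*P[1],-.290+k*P[0]+c*P[1],.187);print(q,np.round(T,3));go(T,-2.3,5)
E
python3 opn.py .57 .8 1 1.2 1.4 1.6
```

```text
tip [ 0.48  -0.198  0.183] [-0.2  0.3 -0.2] [-0.66 -0.01  1.85  0.05  1.26  0.94]
0.57 [ 0.483 -0.233  0.187]
w [-0.008  0.016 -0.001] d cm [ 0.16  3.27 -0.44] rows 0.8
0.8 [ 0.443 -0.257  0.187]
w [-0.008  0.016 -0.001] d cm [-3.7   5.88 -0.74] rows 1.7
1.0 [ 0.413 -0.286  0.187]
w [-0.008  0.016 -0.001] d cm [-6.57  8.86 -0.96] rows 2.7
1.2 [ 0.389 -0.321  0.187]
w [-0.008  0.016 -0.001] d cm [-8.84 12.43 -1.15] rows 3.7
1.4 [ 0.372 -0.36   0.187]
w [-0.008  0.016 -0.001] d cm [-10.36  16.45  -1.29] rows 4.7
1.6 [ 0.363 -0.403  0.187]
w [-0.008  0.016 -0.001] d cm [-11.03  20.72  -1.37] rows 5.6
```

Request:
{"op": "move_arm", "data": {"rows": [{"wx":0,"wy":0,"wz":0,"dx":-0.4,"dy":2,"dz":-0.4,"fingers":0},{"wx":0,"wy":0,"wz":0,"dx":-1,"dy":3.6,"dz":-0.5,"fingers":0},{"wx":0,"wy":0,"wz":0,"dx":-2,"dy":4.7,"dz":-0.6,"fingers":0},{"wx":0,"wy":0,"wz":0,"dx":-3,"dy":5.4,"dz":-0.7,"fingers":0},{"wx":0,"wy":0,"wz":0,"dx":-3.9,"dy":6.1,"dz":-0.75,"fingers":0},{"wx":0,"wy":0,"wz":0,"dx":-4.8,"dy":7,"dz":-0.8,"fingers":0},{"wx":0,"wy":0,"wz":0,"dx":-5.7,"dy":7.9,"dz":-0.9,"fingers":0},{"wx":0,"wy":0,"wz":0,"dx":-6.6,"dy":8.9,"dz":-0.95,"fingers":0},{"wx":0,"wy":0,"wz":0,"dx":-7.4,"dy":10,"dz":-1.05,"fingers":0},{"wx":0,"wy":0,"wz":0,"dx":-8.2,"dy":11.2,"dz":-1.1,"fingers":0}]}}

```text
t: 24.03
ee_pos: [0.381, -0.3091, 0.3842]
eef_rot: [0.001, 0.999, -0.02, 0.041]
force: [1.4, -0.5, 0.6]
width: 0.0005
grasp_force: 0.3
```

```bash
python3 opn.py 1.2 1.4 1.6 1.65
```

```text
tip [ 0.397 -0.31   0.195] [ 1.4 -0.5  0.6] [-0.95 -0.07  1.88  0.07  1.29  0.65]
1.2 [ 0.389 -0.321  0.187]
w [-0.     0.005  0.001] d cm [-0.9   1.12  0.72] rows 0.4
1.4 [ 0.372 -0.36   0.187]
w [-0.     0.005  0.001] d cm [-2.43  5.15  0.59] rows 1.4
1.6 [ 0.363 -0.403  0.187]
w [-0.     0.005  0.001] d cm [-3.1   9.42  0.53] rows 2.4
1.65 [ 0.363 -0.413  0.187]
w [-0.     0.005  0.001] d cm [-3.14 10.43  0.53] rows 2.6
```

Continue the sweep, then raise the tool and come back towards the crate.

Request:
{"op": "move_arm", "data": {"rows": [{"wx":0,"wy":0,"wz":0,"dx":-0.8,"dy":1.2,"dz":0.4,"fingers":0},{"wx":0,"wy":0,"wz":0,"dx":-1.4,"dy":2.4,"dz":0.5,"fingers":0},{"wx":0,"wy":0,"wz":0,"dx":-1.9,"dy":3.7,"dz":0.5,"fingers":0},{"wx":0,"wy":0,"wz":0,"dx":-2.4,"dy":5,"dz":0.5,"fingers":0},{"wx":0,"wy":0,"wz":0,"dx":-2.7,"dy":6.3,"dz":0.5,"fingers":0},{"wx":0,"wy":0,"wz":0,"dx":-2.9,"dy":7.6,"dz":0.5,"fingers":0},{"wx":0,"wy":0,"wz":0,"dx":-3.1,"dy":8.8,"dz":0.5,"fingers":0},{"wx":0,"wy":0,"wz":0,"dx":-3.1,"dy":9.8,"dz":0.5,"fingers":0},{"wx":0,"wy":0,"wz":0,"dx":-3.1,"dy":10.4,"dz":0.5,"fingers":0},{"wx":0,"wy":0,"wz":0,"dx":-3.1,"dy":9.5,"dz":0.4,"fingers":0}]}}

```text
t: 24.87
ee_pos: [0.3473, -0.4044, 0.3765]
eef_rot: [0.001, 0.999, -0.021, 0.041]
force: [0.8, -0.1, 0.6]
width: 0.0006
grasp_force: 0.0
```

Run:
```python
from h import *
s=env.state();R=R0().as_matrix();t=s['ee_pos']+.19*R[:,2];print('tip',t.round(3),s['force'])
go((.38,-.30,.20),-2.3,25);go((.40,-.287,.12),-2.3,40);go((.47,-.287,.032),-2.3,40)
```

```text
tip [ 0.363 -0.405  0.187] [ 0.79732196 -0.12945517  0.59712818]
w [ 0.001  0.355 -0.002] d cm [-5.210e+00 -1.056e+01  1.000e-02] rows 2.8
w [ 0.001  0.617 -0.001] d cm [ -8.31 -11.93  10.46] rows 4.9
w [ 0.001  0.617 -0.001] d cm [ -2.05 -12.23  19.8 ] rows 5.6
```

Request:
{"op": "move_arm", "data": {"rows": [{"wx":0,"wy":0.08,"wz":0,"dx":-1.2,"dy":-3,"dz":0,"fingers":0},{"wx":0,"wy":0.17,"wz":0,"dx":-2.4,"dy":-6,"dz":0,"fingers":0},{"wx":0,"wy":0.26,"wz":0,"dx":-3.8,"dy":-9,"dz":0,"fingers":0.3},{"wx":0,"wy":0.35,"wz":0,"dx":-5.2,"dy":-11.5,"dz":0.5,"fingers":0.6},{"wx":0,"wy":0.44,"wz":0,"dx":-6.3,"dy":-12,"dz":3.5,"fingers":0.8},{"wx":0,"wy":0.53,"wz":0,"dx":-7.4,"dy":-12,"dz":7,"fingers":1},{"wx":0,"wy":0.617,"wz":0,"dx":-8.2,"dy":-12,"dz":10.5,"fingers":1},{"wx":0,"wy":0.617,"wz":0,"dx":-6.5,"dy":-12,"dz":13.5,"fingers":1},{"wx":0,"wy":0.617,"wz":0,"dx":-4.3,"dy":-12.1,"dz":16.7,"fingers":1},{"wx":0,"wy":0.617,"wz":0,"dx":-2,"dy":-12.2,"dz":19.8,"fingers":1}]}}

```text
t: 25.7
ee_pos: [0.3489, -0.2798, 0.1765]
eef_rot: [0.007, 0.94, -0.02, 0.342]
force: [0.8, -1.5, 1.4]
width: 0.0517
grasp_force: 0.0
```

Run:
```python
from h import *
s=env.state();R=R0().as_matrix();t=s['ee_pos']+.19*R[:,2];print('tip',t.round(4),s['force'],s['width'])
go((.565,-.2905,.03),-2.3,40);go((.582,-.291,.03),-2.3,40)
p,d=grab('top','16');W=cloud('top',d);x,y,z=np.moveaxis(W,-1,0)
m=(abs(z-.243)<.005)&(x>.29)&(x<.555)&(y>-.5)&(y<-.36);P=W[m][:,:2]*1000;print(len(P),cv2.boxPoints(cv2.minAreaRect(P.astype(np.float32))).round().tolist())
```

```text
tip [ 0.4708 -0.2849  0.0309] [ 0.81661317 -1.45273545  1.41047219] 0.051655742231143685
w [ 0.001  0.    -0.002] d cm [7.16 0.18 6.13] rows 2.3
w [ 0.001  0.    -0.002] d cm [8.47 0.16 7.22] rows 2.7
493 [[306.0, -436.0], [307.0, -454.0], [555.0, -441.0], [554.0, -423.0]]
```

Request:
{"op": "move_arm", "data": {"rows": [{"wx":0,"wy":0,"wz":0,"dx":2,"dy":0,"dz":1.7,"fingers":1},{"wx":0,"wy":0,"wz":0,"dx":4,"dy":0.1,"dz":3.4,"fingers":1},{"wx":0,"wy":0,"wz":0,"dx":5.8,"dy":0.1,"dz":4.9,"fingers":1},{"wx":0,"wy":0,"wz":0,"dx":6.8,"dy":0.2,"dz":5.8,"fingers":1},{"wx":0,"wy":0,"wz":0,"dx":7.3,"dy":0.2,"dz":6.2,"fingers":1},{"wx":0,"wy":0,"wz":0,"dx":7.7,"dy":0.2,"dz":6.5,"fingers":1},{"wx":0,"wy":0,"wz":0,"dx":8.1,"dy":0.2,"dz":6.8,"fingers":1},{"wx":0,"wy":0,"wz":0,"dx":8.4,"dy":0.2,"dz":7.1,"fingers":1},{"wx":0,"wy":0,"wz":0,"dx":8.6,"dy":0.2,"dz":7.3,"fingers":1}]}}

```text
t: 26.5
ee_pos: [0.4602, -0.2867, 0.1776]
eef_rot: [0.007, 0.94, -0.019, 0.342]
force: [-17.2, 1.8, 13.0]
width: 0.092
grasp_force: 8.9
```

Run:
```python
from h import *
s=env.state();R=R0().as_matrix();t=s['ee_pos']+.19*R[:,2];print('tip',t.round(4),s['force'],s['width'])
```

```text
tip [ 0.5821 -0.2915  0.0319] [-17.18019858   1.80387493  13.0193457 ] 0.09200391772293312
```

Request:
{"op": "move_arm", "data": {"rows": [{"wx":0,"wy":0,"wz":0,"dx":-2.5,"dy":0,"dz":-2.5,"fingers":1},{"wx":0,"wy":0,"wz":0,"dx":-5,"dy":-0.1,"dz":-5.5,"fingers":0.8},{"wx":0,"wy":0,"wz":0,"dx":-7,"dy":-0.1,"dz":-9,"fingers":0.6},{"wx":0,"wy":0,"wz":0,"dx":-8.5,"dy":-0.1,"dz":-12.5,"fingers":0.4},{"wx":0,"wy":0,"wz":0,"dx":-8.5,"dy":-0.2,"dz":-16.5,"fingers":0.2},{"wx":0,"wy":-0.06,"wz":0,"dx":-5.5,"dy":-0.1,"dz":-19.5,"fingers":0},{"wx":0,"wy":-0.13,"wz":0,"dx":-2,"dy":0,"dz":-22.5,"fingers":0},{"wx":0,"wy":-0.2,"wz":0,"dx":1,"dy":0,"dz":-25.5,"fingers":0},{"wx":0,"wy":-0.27,"wz":0,"dx":4,"dy":0.1,"dz":-29,"fingers":0},{"wx":0,"wy":-0.33,"wz":0,"dx":7,"dy":0.2,"dz":-32,"fingers":0}]}}

```text
t: 27.33
ee_pos: [0.3072, -0.2816, 0.4584]
eef_rot: [0.004, 0.983, -0.021, 0.181]
force: [0.5, -1.2, 0.3]
width: 0.0345
grasp_force: 0.0
```

```bash
python3 - <<'E'
from h import *
def xc(P): return (P[:,0]-.5705)*.9992-.04*(P[:,1]+.29),.04*(P[:,0]-.5705)+(P[:,1]+.29)
for n in('side','top'):
    p,d=grab(n,'17');h=cv2.cvtColor(p,cv2.COLOR_RGB2HSV);W=cloud(n,d);x,y,z=np.moveaxis(W,-1,0);br=(h[...,0]<14)&(h[...,1]>90)&(x>.55)&(x<.63)&(y>-.41)&(y<-.17)
    X,Y=xc(W[br&(z>.008)&(z<.047)]);k=abs(X-np.median(X))<.006;pf=np.polyfit(Y[k],X[k],1);print(n,k.sum(),'x mm rel front plane',(np.median(X[k])*1000-(11.8 if n=='side' else 8.7)).round(1),pf[0].round(3))
s=env.state();R=R0().as_matrix();print('tip',s['ee_pos']+.19*R[:,2],s['force'])
E
python3 door.py .33 .035 1.68;python3 door.py .187 .035 1.68
```

```text
side 249 x mm rel front plane 9.4 0.001
top 249 x mm rel front plane 9.6 -0.004
tip [ 0.37810873 -0.28815994  0.28743565] [ 1.14367259 -0.59369358  0.9537891 ]
tip [ 0.3781 -0.2882  0.2874] [ 1.1 -0.6  1. ] w 0.026013230417709855 [-1.14 -0.41  2.01  0.33  1.36  0.43]
1.68 [ 0.335 -0.511  0.33 ]
w [ 0.012 -0.112  0.004] d cm [ 0.37 22.71 -4.84] rows 5.6
tip [ 0.3781 -0.2882  0.2874] [ 1.1 -0.6  1. ] w 0.026013230417709855 [-1.14 -0.41  2.01  0.33  1.36  0.43]
1.68 [ 0.335 -0.511  0.187]
w [ 0.012 -0.112  0.004] d cm [-4.85 22.53  8.47] rows 5.9
```

The crate front is now 9.5 mm behind the front edges. Repeating the door closing.

Request:
{"op": "move_arm", "data": {"rows": [{"wx":0,"wy":0,"wz":0,"dx":0,"dy":0,"dz":-3.5,"fingers":0},{"wx":0,"wy":0,"wz":0,"dx":0.2,"dy":2,"dz":-5,"fingers":0},{"wx":0.01,"wy":0,"wz":0,"dx":0.3,"dy":5.5,"dz":-5,"fingers":0},{"wx":0.01,"wy":-0.02,"wz":0,"dx":0.4,"dy":9,"dz":-5,"fingers":0},{"wx":0.01,"wy":-0.04,"wz":0,"dx":0.4,"dy":12.5,"dz":-5,"fingers":0},{"wx":0.01,"wy":-0.06,"wz":0,"dx":0.4,"dy":16,"dz":-5,"fingers":0},{"wx":0.01,"wy":-0.08,"wz":0,"dx":0.4,"dy":19.5,"dz":-5,"fingers":0},{"wx":0.01,"wy":-0.11,"wz":0,"dx":0.4,"dy":22,"dz":-5,"fingers":0},{"wx":0.01,"wy":-0.11,"wz":0,"dx":0.4,"dy":22.8,"dz":-5,"fingers":0},{"wx":0.01,"wy":-0.11,"wz":0,"dx":0.4,"dy":22.8,"dz":-5,"fingers":0}]}}

```text
t: 28.27
ee_pos: [0.2841, -0.5108, 0.5026]
eef_rot: [-0.004, 0.991, -0.02, 0.129]
force: [0.9, -0.1, -0.8]
width: 0.0008
grasp_force: 0.0
```

```bash
python3 door.py .187 .03 1.68
```

```text
tip [ 0.3327 -0.5103  0.3189] [ 0.9 -0.1 -0.8] w 0.0008111375233813228 [-1.33  0.1   1.48  0.25  1.5   0.27]
1.68 [ 0.334 -0.506  0.187]
w [-0.013  0.003 -0.002] d cm [-3.29 -0.52 12.8 ] rows 3.2
```

Request:
{"op": "move_arm", "data": {"rows": [{"wx":-0.01,"wy":0,"wz":0,"dx":-0.8,"dy":-0.2,"dz":3.2,"fingers":0},{"wx":-0.01,"wy":0,"wz":0,"dx":-1.7,"dy":-0.3,"dz":6.8,"fingers":0},{"wx":-0.01,"wy":0,"wz":0,"dx":-2.6,"dy":-0.4,"dz":10.4,"fingers":0},{"wx":-0.01,"wy":0,"wz":0,"dx":-3.2,"dy":-0.5,"dz":12.7,"fingers":0},{"wx":-0.01,"wy":0,"wz":0,"dx":-3.2,"dy":-0.5,"dz":12.7,"fingers":0}]}}

```text
t: 28.68
ee_pos: [0.2862, -0.4999, 0.3669]
eef_rot: [-0.004, 0.992, -0.02, 0.127]
force: [0.2, 0.3, -0.9]
width: 0.0005
grasp_force: 0.0
```

```bash
python3 door.py .187 0 1.6 1.4 1.2 1.1
```

```text
tip [ 0.3342 -0.4994  0.183 ] [ 0.2  0.3 -0.9] w 0.00046579278212544864 [-1.32  0.16  1.68  0.26  1.25  0.22]
1.6 [ 0.329 -0.457  0.187]
w [-0.012  0.006 -0.002] d cm [-0.72 -4.5  -0.51] rows 1.1
1.4 [ 0.327 -0.41   0.187]
w [-0.012  0.006 -0.002] d cm [-1.13 -9.12 -0.56] rows 2.2
1.2 [ 0.333 -0.364  0.187]
w [-0.012  0.006 -0.002] d cm [ -0.65 -13.75  -0.37] rows 3.3
1.1 [ 0.34  -0.342  0.187]
w [-0.012  0.006 -0.002] d cm [ -0.07 -16.03  -0.19] rows 3.8
```

Request:
{"op": "move_arm", "data": {"rows": [{"wx":0,"wy":0,"wz":0,"dx":-0.2,"dy":-1.2,"dz":-0.2,"fingers":0},{"wx":0,"wy":0,"wz":0,"dx":-0.4,"dy":-2.4,"dz":-0.4,"fingers":0},{"wx":0,"wy":0,"wz":0,"dx":-0.6,"dy":-3.7,"dz":-0.5,"fingers":0},{"wx":-0.01,"wy":0,"wz":0,"dx":-0.8,"dy":-5,"dz":-0.5,"fingers":0},{"wx":-0.01,"wy":0,"wz":0,"dx":-1,"dy":-6.3,"dz":-0.5,"fingers":0},{"wx":-0.01,"wy":0,"wz":0,"dx":-1.1,"dy":-7.7,"dz":-0.5,"fingers":0},{"wx":-0.01,"wy":0,"wz":0,"dx":-1.1,"dy":-9.1,"dz":-0.5,"fingers":0},{"wx":-0.01,"wy":0,"wz":0,"dx":-1,"dy":-10.6,"dz":-0.5,"fingers":0},{"wx":-0.01,"wy":0,"wz":0,"dx":-0.9,"dy":-12.1,"dz":-0.4,"fingers":0},{"wx":-0.01,"wy":0,"wz":0,"dx":-0.7,"dy":-13.7,"dz":-0.4,"fingers":0}]}}

```text
t: 29.52
ee_pos: [0.2843, -0.3653, 0.3775]
eef_rot: [0.009, 0.991, -0.02, 0.13]
force: [0.7, -0.8, -0.5]
width: 0.0008
grasp_force: 0.2
```

```bash
python3 door.py .187 0 1.0 .8 .6 .5
```

```text
tip [ 0.3332 -0.3696  0.194 ] [ 0.7 -0.8 -0.5] w 0.0007889297331559812 [-1.24 -0.18  1.99  0.25  1.23  0.3 ]
1.0 [ 0.35  -0.32   0.187]
w [0.012 0.001 0.001] d cm [ 1.19 -4.83  0.98] rows 1.2
0.8 [ 0.375 -0.279  0.187]
w [0.012 0.001 0.001] d cm [ 3.48 -9.04  1.54] rows 2.4
0.6 [ 0.408 -0.243  0.187]
w [0.012 0.001 0.001] d cm [  6.6  -12.73   2.32] rows 3.5
0.5 [ 0.428 -0.228  0.187]
w [0.012 0.001 0.001] d cm [  8.43 -14.32   2.79] rows 4.0
```

Request:
{"op": "move_arm", "data": {"rows": [{"wx":0,"wy":0,"wz":0,"dx":0.2,"dy":-1.5,"dz":0.4,"fingers":0},{"wx":0,"wy":0,"wz":0,"dx":0.6,"dy":-3,"dz":0.7,"fingers":0},{"wx":0.01,"wy":0,"wz":0,"dx":1.2,"dy":-4.8,"dz":1,"fingers":0},{"wx":0.01,"wy":0,"wz":0,"dx":1.9,"dy":-6.2,"dz":1.15,"fingers":0},{"wx":0.01,"wy":0,"wz":0,"dx":2.6,"dy":-7.6,"dz":1.3,"fingers":0},{"wx":0.01,"wy":0,"wz":0,"dx":3.5,"dy":-9,"dz":1.5,"fingers":0},{"wx":0.01,"wy":0,"wz":0,"dx":4.5,"dy":-10.3,"dz":1.8,"fingers":0},{"wx":0.01,"wy":0,"wz":0,"dx":5.5,"dy":-11.6,"dz":2.05,"fingers":0},{"wx":0.01,"wy":0,"wz":0,"dx":6.6,"dy":-12.7,"dz":2.3,"fingers":0},{"wx":0.01,"wy":0,"wz":0,"dx":8.1,"dy":-14,"dz":2.7,"fingers":0}]}}

```text
t: 30.35
ee_pos: [0.3755, -0.229, 0.3701]
eef_rot: [0.003, 0.991, -0.02, 0.13]
force: [0.3, -0.6, -0.9]
width: 0.0008
grasp_force: 0.3
```

```bash
python3 door.py .187 0 .4 .2 .1 0.03
```

```text
tip [ 0.4243 -0.2312  0.1865] [ 0.3 -0.6 -0.9] w 0.0007715236667390155 [-0.88 -0.26  2.08  0.21  1.16  0.66]
0.4 [ 0.449 -0.215  0.187]
w [0.001 0.002 0.001] d cm [ 2.34 -1.7   0.57] rows 0.7
0.2 [ 0.496 -0.196  0.187]
w [0.001 0.002 0.001] d cm [ 6.75 -3.79  1.74] rows 1.9
0.1 [ 0.52  -0.19   0.187]
w [0.001 0.002 0.001] d cm [ 9.1  -4.47  2.37] rows 2.5
0.03 [ 0.538 -0.188  0.187]
w [0.001 0.002 0.001] d cm [10.79 -4.79  2.82] rows 2.9
```

Request:
{"op": "move_arm", "data": {"rows": [{"wx":0,"wy":0,"wz":0,"dx":1.2,"dy":-0.9,"dz":0.3,"fingers":0},{"wx":0,"wy":0,"wz":0,"dx":2.4,"dy":-1.7,"dz":0.6,"fingers":0},{"wx":0,"wy":0,"wz":0,"dx":3.7,"dy":-2.4,"dz":0.9,"fingers":0},{"wx":0,"wy":0,"wz":0,"dx":5,"dy":-3.1,"dz":1.25,"fingers":0},{"wx":0,"wy":0,"wz":0,"dx":6.3,"dy":-3.6,"dz":1.6,"fingers":0},{"wx":0,"wy":0,"wz":0,"dx":7.5,"dy":-4,"dz":1.95,"fingers":0},{"wx":0,"wy":0,"wz":0,"dx":8.6,"dy":-4.3,"dz":2.25,"fingers":0},{"wx":0,"wy":0,"wz":0,"dx":9.6,"dy":-4.5,"dz":2.5,"fingers":0},{"wx":0,"wy":0,"wz":0,"dx":10.4,"dy":-4.7,"dz":2.7,"fingers":0},{"wx":0,"wy":0,"wz":0,"dx":11.1,"dy":-4.8,"dz":2.9,"fingers":0}]}}

```text
t: 31.18
ee_pos: [0.4924, -0.1863, 0.3699]
eef_rot: [0.002, 0.991, -0.019, 0.129]
force: [0.0, -0.6, 0.8]
width: 0.0006
grasp_force: 0.1
```

Request:
{"op": "move_arm", "data": {"rows": [{"wx":0,"wy":0,"wz":0,"dx":0.4,"dy":0,"dz":0.1,"fingers":0},{"wx":0,"wy":0,"wz":0,"dx":0.7,"dy":0,"dz":0.18,"fingers":0},{"wx":0,"wy":0,"wz":0,"dx":0.9,"dy":0,"dz":0.24,"fingers":0},{"wx":0,"wy":0,"wz":0,"dx":1.1,"dy":0,"dz":0.29,"fingers":0}]}}

```text
t: 31.52
ee_pos: [0.5032, -0.1874, 0.369]
eef_rot: [0.002, 0.991, -0.02, 0.129]
force: [-0.7, 0.2, -0.1]
width: 0.0001
grasp_force: 0.2
```

Request:
{"op": "move_arm", "data": {"rows": [{"wx":0,"wy":0,"wz":0,"dx":0.15,"dy":0,"dz":0.04,"fingers":0},{"wx":0,"wy":0,"wz":0,"dx":0.3,"dy":0,"dz":0.08,"fingers":0},{"wx":0,"wy":0,"wz":0,"dx":0.45,"dy":0,"dz":0.12,"fingers":0},{"wx":0,"wy":0,"wz":0,"dx":0.6,"dy":0,"dz":0.16,"fingers":0},{"wx":0,"wy":0,"wz":0,"dx":0.6,"dy":0,"dz":0.16,"fingers":0},{"wx":0,"wy":0,"wz":0,"dx":0.6,"dy":0,"dz":0.16,"fingers":0}]}}

```text
t: 32.02
ee_pos: [0.5084, -0.1876, 0.369]
eef_rot: [0.002, 0.992, -0.019, 0.126]
force: [-10.9, 0.4, 6.1]
width: 0.0004
grasp_force: 5.6
```

Request:
{"op": "move_arm", "data": {"rows": [{"wx":0,"wy":0,"wz":0,"dx":0.15,"dy":0,"dz":0.04,"fingers":0},{"wx":0,"wy":0,"wz":0,"dx":0.25,"dy":0,"dz":0.06,"fingers":0},{"wx":0,"wy":0,"wz":0,"dx":0.25,"dy":0,"dz":0.06,"fingers":0}]}}

```text
t: 32.27
ee_pos: [0.5098, -0.1877, 0.3691]
eef_rot: [0.002, 0.992, -0.019, 0.124]
force: [-22.8, 1.1, 13.6]
width: 0.0007
grasp_force: 11.6
```

Request:
{"op": "move_arm", "data": {"rows": [{"wx":0,"wy":0,"wz":0,"dx":-0.5,"dy":0,"dz":-0.13,"fingers":0},{"wx":0,"wy":0,"wz":0,"dx":-1.5,"dy":0,"dz":-0.4,"fingers":0},{"wx":0,"wy":0,"wz":0,"dx":-4,"dy":0,"dz":-1.1,"fingers":0},{"wx":0,"wy":0,"wz":0,"dx":-7.5,"dy":0,"dz":-3,"fingers":0},{"wx":0,"wy":0,"wz":0,"dx":-11,"dy":0,"dz":-5,"fingers":0},{"wx":0,"wy":0,"wz":0,"dx":-14,"dy":0,"dz":-7,"fingers":0},{"wx":0,"wy":0,"wz":0,"dx":-14,"dy":0,"dz":-7,"fingers":0}]}}

```text
t: 32.85
ee_pos: [0.3559, -0.1813, 0.4036]
eef_rot: [0.005, 0.991, -0.02, 0.131]
force: [0.6, -0.3, -0.0]
width: 0.0006
grasp_force: 0.0
```

Run:
```python
from h import *
def xc(P): return (P[:,0]-.5705)*.9992-.04*(P[:,1]+.29),.04*(P[:,0]-.5705)+(P[:,1]+.29)
print(env.state()['force'],env.state()['t'])
for n in('side','top'):
    p,d=grab(n,'18');W=cloud(n,d);x,y,z=np.moveaxis(W,-1,0);m=(x>.54)&(x<.6)&(z>.01)&(z<.04)&(y>-.415)&(y<-.2)
    X,Y=xc(W[m]);k=abs(X-np.median(X))<.006;pf=np.polyfit(Y[k],X[k],1);print(n,k.sum(),'slope',pf[0].round(4),'x',[round(1e3*np.polyval(pf,v),1) for v in(-.11,0,.11)])
cv2.imwrite('pics/c18.png',cv2.resize(cv2.imread('pics/side_18.png')[110:330,200:480],None,fx=2.7,fy=2.7))
```

```text
[ 0.60523522 -0.34544931 -0.01542306] 32.85
side 299 slope 0.0014 x [np.float64(-7.4), np.float64(-7.2), np.float64(-7.1)]
top 239 slope 0.0021 x [np.float64(-10.5), np.float64(-10.3), np.float64(-10.1)]
```

View pics/c18.png

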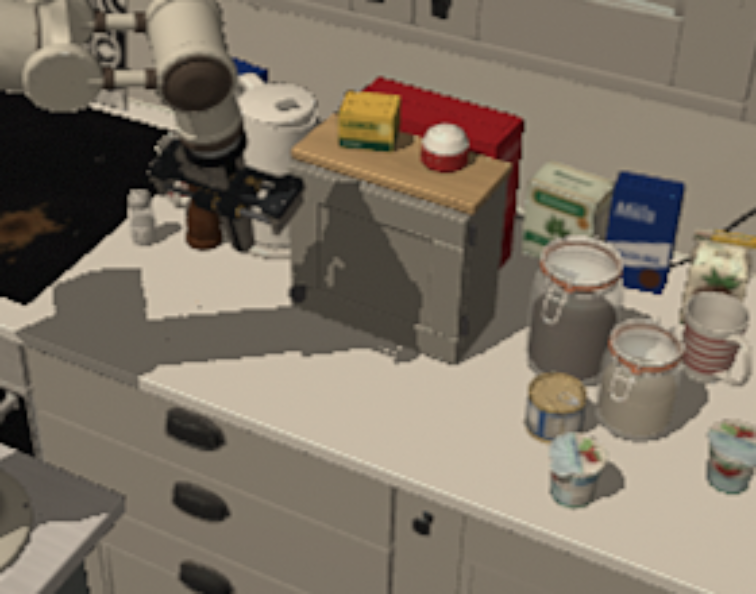

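The picture shows the door shut flush, its face parallel to the front (knob at crop (298,293)). The bystanders are in place and the arm is clear.

```bash
python3 -c "
from rig import env
print(env.sign_off())"
```

```text
the job is handed in; nothing more can be done
None
```

The crate is in the cupboard with its front measured about 9.5 mm behind the front edges, the door is pushed fully shut, the other things look unmoved in the last picture, and the job was handed in at about 33 s; the first time I shut the door the crate was about 1 mm short, so I reopened it by the knob, pushed the crate further in and shut it again.

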